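Slide spent stamp pads into the box, shut its lid and knock its pins home

ROBOT

A 6-joint arm with a two-finger parallel gripper is mounted at the origin on a cart in front of the work surface, level with it; the furniture and walls round the work are solid. World frame = base frame: x ahead of the robot, y to its left, z up, the work surface at z = 0. Lengths are in m, angles in rad, forces in N, time in s.
With the tool pointing down it reaches from about 0.325 to 0.9 m from the base axis. Payload 6.1 kg.
Tool frame: the origin (TCP) lies midway between the tips of the shut fingers; the grasp point (between the pads) lies 19 mm behind it; z points along the fingers, y is the direction in which the jaws open and shut (so a half turn about z gives the same grasp; the last joint's range is limited). The gripper opens to 85 mm and grips with 20 to 120 N. Pads are 22 mm wide; open, the fingers measure 114 mm over their backs; the gripper's body (76 mm by 85 mm) begins 54 mm behind the grasp point. The pads swing forward as they close: fully open they stand 13 mm farther back than shut.
Start: joints at [-1.367, 0.22, 1.526, -0, 1.395, -0.126], TCP at [0.202, -0.591, 0.194] pointing down, gripper open.
Joint ranges: [-2.98, 2.98], [-0.91, 2.08], [0.09, 2.57], [-1.24, 4.39], [0.2, 2.65], [-2.68, 2.68]. Speed limits (rad/s): [2.57, 2.57, 3.01, 3.14, 3.14, 3.14].

INTERFACE

Orientations are given as a unit quaternion [x, y, z, w].
In Python, from plant import arm gives the robot as it stands.
- The arm moves only by the shell command python3 -m handwheel 'ROWS' [FORCE]. ROWS is JSON, a list of rows, each a list of 7 numbers: the shift along the tool's x, y, z each as a share of 0.02 m, from -1 to 1, then the turn, a rotation vector about the tool's x, y, z each as a share of 6 degrees, from -1 to 1, then the opening, from 0 (shut) to 1 (fully open). A call has 1 to 10 rows; each row shifts and turns the commanded pose from where the row before left it, along the tool's axes as they then stand; what a row does not reach is not made up. A row lasts 1/10 s, in which the tool goes at most 50 mm and 8.59 degrees, less where a joint would pass 70% of its speed; a pose out of reach is approached as far as the arm can. A call with a number of a shift or a turn outside -1 to 1 is refused whole. A call with a gripper value outside its range is refused whole. The fingers move at their own pace and stop on an object; FORCE is the grip in N (left out, the last holds). Time passes only in rows, so rows that do not move let the fingers close. It gives the time, the measured TCP pose, the force and the opening at its end, in the units of the state.
- arm.sense(): the state, without advancing time (a new reading comes with each control period).
- arm.get_image(name): name is "scene" or "top"; returns the picture (420x560x3 uint8, red, green, blue); there is no depth.
- arm.camera_info(name): a dict with "fx", "fy", "cx", "cy" (pixels), "pose" (4x4, takes a point from camera to world coordinates). Camera axes: x right, y down, z forward; pixel columns grow to the right and rows downward; lengths in m; the calibration is good to about 2 mm. A picture is of the moment at which its call begins. camera_info takes no time and is no camera call.
- arm.close_job(): hands the job in, once; it reports no verdict.
The state is a dict: "t": time; "joint_positions": joint angles; "qd": joint speeds; "tau": joint torques, N m; "eef_pos": TCP position; "ee_rot": TCP orientation; "ft_force": force on the tool from outside, world axes, zero at the start; "moment": the same for the moment, N m; "width": finger opening in m.
Only numpy, scipy, OpenCV 4.12 (cv2) and the standard library are available. Lean on these libraries where they do the work, as an engineer would, in place of code of your own. Each camera call takes 0.05 s, during which the arm holds its last target. There are 200 camera calls.

TASK

Pack the spent stamp pads: open the lid of the box until it stands upright, slide every red tin on the ledge off its open edge so that it drops into the box (their covers are loose, so do not lift them), then lower the lid gently until it is fully shut, and only then knock its two brass pins fully home with the mallet. Finish by standing the mallet upright in the middle of the coaster, and leave the clock, tumbler and ink bottle where they are.

Things in the scene. Friction and masses are not known exactly. Their poses are not given: they have to be found in the camera images.
- stand: fixed packing stand of dark wood: an open BOX and, right beside it on its +y side, a raised ledge (see edge_mid). Origin on the desk under the centre of the box; box outside 230 (x) x 220 (y) x 125 mm high, walls 6 mm, floor 12 mm thick. Axes: +x away from the robot to the hinge side of the box, +y from box to ledge, z up
- edge_mid (a point): middle of the LEDGE's open edge, on its top, 155 mm above the desk, at x = -10, y = 116 mm in the stand's frame; axes as the stand. The level board runs 260 mm to +y from here (no rail at the back) and has side rails 12 mm high (inner faces 97 mm to either side of this point), so what is slid to -y falls off the open edge into the box
- lid (a joint): angle of the lid, rad: 0 = shut flat on the box, 1.57 = upright, 1.75 = open stop, leaning slightly back; axis along stand y through lid_hinge. It starts shut or just ajar. The hinge is stiff and holds the lid at any angle (0.2 to 1 N m to turn it, 1 to 5 N at its handle)
- lid_hinge (a point): centre of the lid's hinge line, on the far (+x) rim of the box, 115 mm from the box centre and 125 mm above the desk; the point turns with the lid
- lid_bar (a point): middle of the lid's brass bar handle: a round bar 10 mm thick, 66 mm long along stand y, its centre 32 mm above the lid's upper face and 212 mm from the hinge line (44 mm above the hinge when shut). Lid: dark wooden panel, 232 mm from hinge to front edge, 220 mm wide, 12 mm thick; upper face 137 mm above the desk when shut. Site axes: x to the hinge, z out of the upper face
- pin_l (a joint): travel of the left (+y) brass locking pin in the lid, m: 0 = standing up, 0.014 = driven fully home. Sprung but tight: it takes 5 to 7 N (a little more when struck fast) to move down and stays where it is driven
- pin_r (a joint): travel of the right (-y) brass locking pin in the lid, m: 0 = standing up, 0.014 = driven fully home. Sprung but tight: it takes 5 to 7 N (a little more when struck fast) to move down and stays where it is driven
- pin_l_top (a point): top centre of the left (+y) pin's round head (24 mm across, 8 mm thick). The pin sits in the lid 115 mm from the hinge line, 60 mm to the left (+y) side of the middle; its top is 24 mm above the lid's upper face when standing up, 10 mm when home
- pin_r_top (a point): top centre of the right (-y) pin's round head (24 mm across, 8 mm thick). The pin sits in the lid 115 mm from the hinge line, 60 mm to the right (-y) side of the middle; its top is 24 mm above the lid's upper face when standing up, 10 mm when home
- mallet: loose mallet, 0.40 kg, standing upright on its head: a round brass head 60 mm across and 50 mm high below, with a turned light-wood handle 23 to 27 mm across rising from it, 150 mm high in all. Origin in the middle of the flat underside (the striking face); z up along the handle
- mallet_c (a point): point on the mallet's axis half-way up (75 mm above the striking face); the handle runs from 50 to 150 mm above the face, best gripped 110 to 125 mm above it
- mallet_face (a point): middle of the mallet's flat striking face (underside of the head); z up along the handle
- coaster_top (a point): centre of the top of a fixed round brown coaster, 96 mm across, 6 mm thick, lying on the desk
- pad_1_c (a point): centre of a loose red stamp-pad tin, 65 (x) x 88 (y) x 15 mm, 0.12 kg, lying flat on the ledge (may be absent); half-way up, z up
- pad_2_c (a point): centre of a loose red stamp-pad tin, 65 (x) x 88 (y) x 15 mm, 0.12 kg, lying flat on the ledge (may be absent); half-way up, z up
- pad_3_c (a point): centre of a loose red stamp-pad tin, 65 (x) x 88 (y) x 15 mm, 0.12 kg, lying flat on the ledge (may be absent); half-way up, z up
- pad_4_c (a point): centre of a loose red stamp-pad tin, 65 (x) x 88 (y) x 15 mm, 0.12 kg, lying flat on the ledge (may be absent); half-way up, z up
- clock: bystander: loose brass desk clock on a walnut foot, 80 mm wide, 87 mm high; origin at the centre of its underside
- tumbler: bystander: loose glass tumbler, 81 mm across, 93 mm high; origin at the centre of its underside
- ink: bystander: loose blue ink bottle, 49 mm wide, 58 mm high; origin at the centre of its underside
Mind the look-alikes: they are no part of the job. What is shaped like the mallet but blue or pink is not meant.

How it is judged:
On the way, in this order (a step that is already met when the one before it is completed fails the run):
1. the lid stands open, about upright or beyond (value of joint lid above 1.4 rad), for 0.2 s.
2. every tin lies in the box, the lid still open (x of pad_1_c in the frame of stand between -0.115 and 0.115 m and y of pad_1_c in the frame of stand between -0.11 and 0.11 m and z of each of pad_1_c, pad_2_c, pad_3_c, pad_4_c in the frame of stand below 0.115 m and x of pad_2_c in the frame of stand between -0.115 and 0.115 m and y of pad_2_c in the frame of stand between -0.11 and 0.11 m and x of pad_3_c in the frame of stand between -0.115 and 0.115 m and y of pad_3_c in the frame of stand between -0.11 and 0.11 m and x of pad_4_c in the frame of stand between -0.115 and 0.115 m and y of pad_4_c in the frame of stand between -0.11 and 0.11 m and value of joint lid above 0.6 rad), for 0.2 s.
3. the lid is shut over the tins, both pins still up (x of pad_1_c in the frame of stand between -0.115 and 0.115 m and y of pad_1_c in the frame of stand between -0.11 and 0.11 m and z of each of pad_1_c, pad_2_c, pad_3_c, pad_4_c in the frame of stand below 0.115 m and x of pad_2_c in the frame of stand between -0.115 and 0.115 m and y of pad_2_c in the frame of stand between -0.11 and 0.11 m and x of pad_3_c in the frame of stand between -0.115 and 0.115 m and y of pad_3_c in the frame of stand between -0.11 and 0.11 m and x of pad_4_c in the frame of stand between -0.115 and 0.115 m and y of pad_4_c in the frame of stand between -0.11 and 0.11 m and value of joint lid below 0.04 rad and value of joint each of pin_l, pin_r below 0.004 m), for 0.2 s.
4. both pins are driven home, the mallet still over the second (value of joint lid below 0.04 rad and value of joint each of pin_l, pin_r above 0.0115 m and ((horizontal distance between mallet_face and pin_l_top below 0.04 m and distance between mallet_face and pin_l_top below 0.045 m) or (horizontal distance between mallet_face and pin_r_top below 0.04 m and distance between mallet_face and pin_r_top below 0.045 m))), for 0.05 s.
At the end, for the whole second after the job is handed in: Every tin present lies inside the box below its rim, the lid is shut (under 0.04 rad), both pins are driven at least 11.5 of its 14 mm, and the mallet stands upright and still, released, on the coaster within 25 mm of its centre (x of pad_1_c in the frame of stand between -0.115 and 0.115 m and y of pad_1_c in the frame of stand between -0.11 and 0.11 m and z of each of pad_1_c, pad_2_c, pad_3_c, pad_4_c in the frame of stand below 0.115 m and x of pad_2_c in the frame of stand between -0.115 and 0.115 m and y of pad_2_c in the frame of stand between -0.11 and 0.11 m and x of pad_3_c in the frame of stand between -0.115 and 0.115 m and y of pad_3_c in the frame of stand between -0.11 and 0.11 m and x of pad_4_c in the frame of stand between -0.115 and 0.115 m and y of pad_4_c in the frame of stand between -0.11 and 0.11 m and value of joint lid below 0.04 rad and value of joint each of pin_l, pin_r above 0.0115 m and horizontal distance between mallet_face and coaster_top below 0.025 m and distance between mallet_face and coaster_top below 0.03 m and angle between mallet's own z axis and vertical below 0.1 rad and linear speed of mallet below 0.03 m/s); the robot touches nothing.
It fails at once if a tin is lifted off the ledge instead of slid (z of any of pad_1_c, pad_2_c, pad_3_c, pad_4_c in the frame of stand above 0.22 m).
It fails at once if the lid is slammed: closing faster than 1.5 rad/s as it nears the box (0.35 to 0.045 rad) (value of joint lid between 0.045 and 0.35 rad and velocity of joint lid below -1.5 rad/s).
It fails at once if a pin is pushed down with no mallet on it ((value of joint pin_l between 0.003 and 0.0115 m and velocity of joint pin_l above 0.005 m/s and horizontal distance between mallet_face and pin_l_top above 0.06 m) or (value of joint pin_r between 0.003 and 0.0115 m and velocity of joint pin_r above 0.005 m/s and horizontal distance between mallet_face and pin_r_top above 0.06 m)).
It fails at once if the clock, tumbler or ink bottle is knocked aside (over 30 mm) (distance of any of clock, tumbler, ink from where it was at the start of the episode above 0.03 m).
Of pad_1, pad_2, pad_3, pad_4 only 2 to 4 are there at a start; the rules pass over those that are not, and their reading is None.
At some moment in a run one of pad_1, pad_2, pad_3, pad_4, mallet may be knocked a few centimetres aside while the robot is not near it.
It also fails if it takes over 208 s, if anything falls off the work surface, if the arm or the gripper's body presses on something with over 40 N, if the wrist force passes 120 N, or if a joint passes its speed limit or range.

## Working session

There is one attempt and no reset: what is moved stays moved. The work goes in short steps, Python scripts to look and compute and a shell command to move; the robot and the scene stay as the last step left them, time stands still between calls to the robot, and variables do not carry over. Pictures are saved under pics/ and viewed, about 12 in all and at most 16, crops included, and the job is handed in when it is done.

```bash
ls; mkdir -p pics; python3 - <<'E'
from plant import arm
import cv2
for n in("scene","top"):
    cv2.imwrite(f"pics/{n}0.png",arm.get_image(n)[:,:,::-1]); c=arm.camera_info(n);print(n,c)
print(arm.sense())
E
```

```text
pics
scene {'fx': 473.62920166602623, 'fy': 473.62920166602623, 'cx': 279.1307980708527, 'cy': 206.08551796190858, 'pose': array([[-0.81332582, -0.36526321,  0.4528619 , -0.17319203],
       [-0.58145264,  0.5375183 , -0.61072654,  0.94626745],
       [-0.02034562, -0.76003741, -0.64956077,  1.12283438],
       [ 0.        ,  0.        ,  0.        ,  1.        ]])}
top {'fx': 427.8399321414028, 'fy': 427.8399321414028, 'cx': 284.253041224775, 'cy': 210.49377143935158, 'pose': array([[-0.02765583, -0.99399395,  0.10588285,  0.40060473],
       [-0.99951434,  0.02597566, -0.01721473,  0.03578265],
       [ 0.01436096, -0.10630751, -0.99422959,  1.40257914],
       [ 0.        ,  0.        ,  0.        ,  1.        ]])}
{'t': 0.1, 'joint_positions': array([-1.36711381e+00,  2.21138867e-01,  1.52748902e+00,  6.20054405e-06,
        1.39471523e+00, -1.26084244e-01]), 'qd': array([ 0.00081359, -0.00300058, -0.00238912, -0.00266714, -0.0005314 ,
       -0.00046347]), 'tau': array([ 6.02030332e-05, -4.98234737e+01, -3.90551805e+01, -4.75770521e-04,
        5.62553309e-03,  1.52818473e-05]), 'eef_pos': array([ 0.20227288, -0.59072087,  0.19341797]), 'ee_rot': array([ 9.86437215e-01,  1.64136693e-01, -3.09001546e-05, -8.74691404e-04]), 'ft_force': array([-0.02374557, -0.17492136,  0.0919043 ]), 'moment': array([-0.01150536,  0.01644739,  0.01359133]), 'width': 0.08574840171880849}
```

View pics/scene0.png

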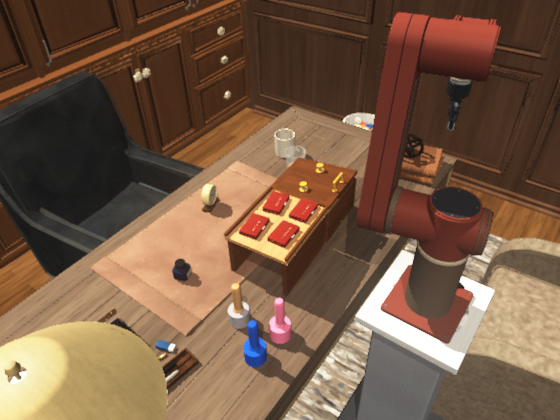

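View pics/top0.png

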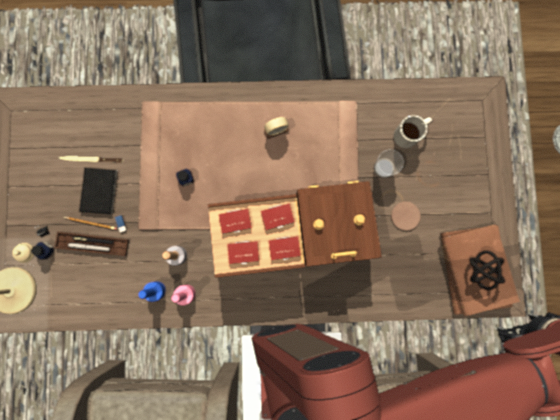

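Scene and top show four red tins at top-view px (235,221), (277,216), (244,253) and (284,249). The lid has pins at (319,225) and (359,221) and its bar at (343,255). The coaster is at (405,216). Mallet candidates are the light-wood one with a brass head at (175,255), a blue one at (150,292) and a pink one at (183,295). The task describes light wood and brass, so it is (175,255). I'll confirm that in a crop.

```bash
cat >h.py <<'E'
from plant import arm
import cv2,numpy as np
from scipy.spatial.transform import Rotation as R
def ray(n,u,v):
    c=arm.camera_info(n);P=c["pose"];d=P[:3,:3]@np.array([(u-c["cx"])/c["fx"],(v-c["cy"])/c["fy"],1]);return P[:3,3],d/np.linalg.norm(d)
def onz(n,u,v,z):
    o,d=ray(n,u,v);return o+d*(z-o[2])/d[2]
def proj(n,p):
    c=arm.camera_info(n);P=c["pose"];q=P[:3,:3].T@(np.array(p)-P[:3,3]);return np.round([c["fx"]*q[0]/q[2]+c["cx"],c["fy"]*q[1]/q[2]+c["cy"]],1)
def tri(a,b):
    o1,d1=ray("scene",*a);o2,d2=ray("top",*b)
    t=np.linalg.lstsq(np.c_[d1,-d2],o2-o1,rcond=None)[0];p,q=o1+t[0]*d1,o2+t[1]*d2
    return (p+q)/2,np.linalg.norm(p-q)
def blobs(m,amin=20):
    n,l,s,c=cv2.connectedComponentsWithStats(m.astype(np.uint8));return [(np.round(c[i],1),int(s[i,4]),s[i,:4]) for i in range(1,n) if s[i,4]>=amin],l
def look(n,f,crop=None,k=1):
    im=arm.get_image(n);o=im[:,:,::-1]
    if crop: x,y,w,h=crop;o=o[y:y+h,x:x+w]
    cv2.imwrite("pics/"+f,cv2.resize(o,None,fx=k,fy=k,interpolation=cv2.INTER_CUBIC));return im
E
cat >meas.py <<'E'
from h import *
im=arm.get_image("top");hsv=cv2.cvtColor(im,cv2.COLOR_RGB2HSV)
H,S,V=[hsv[:,:,i].astype(int) for i in range(3)]
red=((H<6)|(H>172))&(S>170)&(V>110); red[310:]=0
print("red",*[(b[0],b[1],np.round(onz("top",*b[0],0.17),3)[:2]) for b in blobs(red)[0]],sep="\n")
br=(H>18)&(H<32)&(S>130)&(V>170); br[:175]=0; br[275:]=0; br[:,:300]=0
print("brass",*[(b[0],b[1],b[2],np.round(onz("top",*b[0],0.165),3)[:2]) for b in blobs(br,8)[0]],sep="\n")
E
python3 - <<'E'
exec(open('meas.py').read())
a=cv2.resize(im[170:320,130:430],None,fx=2.6,fy=2.6,interpolation=cv2.INTER_CUBIC)
cv2.imwrite("pics/c1.png",a[:,:,::-1])
b=arm.get_image("scene")[140:380,170:370]
cv2.imwrite("pics/c2.png",cv2.resize(b,None,fx=2.5,fy=2.5,interpolation=cv2.INTER_CUBIC)[:,:,::-1])
E
```

```text
red
brass
(array([358.5, 218.1]), 27, array([355, 215,   9,   7], dtype=int32), array([ 0.504, -0.201]))
(array([318.2, 223.9]), 20, array([314, 220,   9,   7], dtype=int32), array([ 0.491, -0.083]))
(array([343.2, 252.9]), 39, array([333, 251,  23,   5], dtype=int32), array([ 0.405, -0.152]))
```

View pics/c1.png

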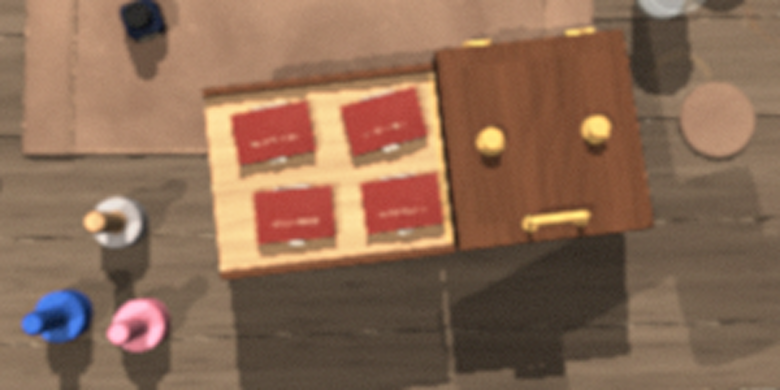

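View pics/c2.png

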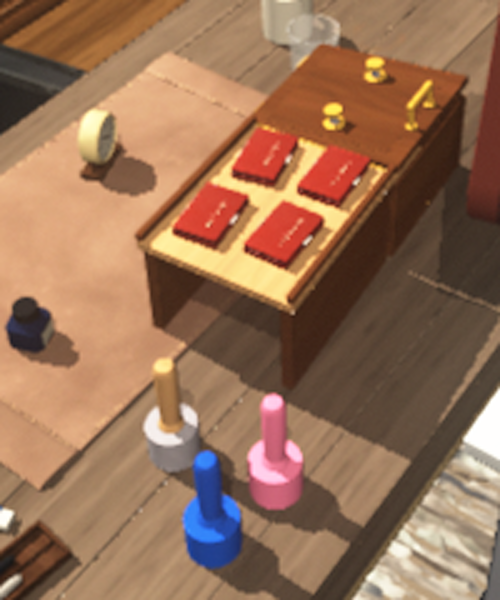

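The crop confirms it: the light-wood-handled mallet with a plain metal head is at top px ≈(172,254), and the blue and pink ones are the look-alikes. Next I measure the geometry.

```bash
cat >meas.py <<'E'
from h import *
im=arm.get_image("top");hsv=cv2.cvtColor(im,cv2.COLOR_RGB2HSV)
H,S,V=[hsv[:,:,i].astype(int) for i in range(3)]
red=((H<8)|(H>172))&(S>170)&(V>90); red[275:]=0;red[:175]=0;red[:,:200]=0
red=cv2.morphologyEx(red.astype(np.uint8),cv2.MORPH_CLOSE,np.ones((5,5)))
E
python3 - <<'E'
exec(open('meas.py').read())
print("hsv tin",hsv[216,230],"lid",hsv[240,330])
pl,pr=onz("top",318.5,224.2,.157)[:2],onz("top",359.2,219.8,.157)[:2]
bar=onz("top",344.0,254.0,.172)[:2]
e=(pl-pr)/np.linalg.norm(pl-pr);ex=np.array([e[1],-e[0]])
print("pins",pl,pr,np.linalg.norm(pl-pr),"yaw",np.degrees(np.arctan2(-e[0],e[1])),"bar",bar,"bar rel pins mid (exp -97,0)",(bar-(pl+pr)/2)@ex,(bar-(pl+pr)/2)@e)
# lid outline corners from crop c1 (full px)
cr=[(435,48),(625,30),(652,228),(456,249)]
C=[onz("top",130+u/2.6,170+v/2.6,.137)[:2] for u,v in cr]
mid=(pl+pr)/2
for c in C: print("lid corner rel pins mid",(c-mid)@ex,(c-mid)@e)
for b in blobs(red,100)[0]:
    p=onz("top",*b[0],.17)[:2];print("tin",b[0],b[1],p,"rel origin-ish",(p-mid)@ex,(p-mid)@e)
# mallet: handle top in both views; head
s,t=(170+165/2.5,140+364/2.5),(130+93/2.6,170+223/2.6)
print("mallet top tri",tri(s,t),onz("top",*t,.15))
print("coaster",onz("top",405.5,216,.006),onz("top",130+718/2.6,170+121/2.6,.006))
print("bar tri",tri((170+421/2.5,140+97/2.5),(344,254)))
E
```

```text
hsv tin [  2 168 184] lid [ 11 148 131]
pins [ 0.49038475 -0.084702  ] [ 0.50011963 -0.20447979] 0.12017273046630382 yaw 4.6464710530497415 bar [ 0.40176216 -0.15334146] bar rel pins mid (exp -97,0) -0.09389163213502486 -0.0011484232025891212
lid corner rel pins mid 0.11458332381856792 0.10863738587567315
lid corner rel pins mid 0.11214021196941606 -0.11224003495865885
lid corner rel pins mid -0.11684041896326297 -0.1132337089904426
lid corner rel pins mid -0.11609561583637222 0.11070069330487951
tin [273.4 219.5] 162 [0.50652349 0.04652387] rel origin-ish 0.0267159546837231 0.18957361129555697
tin [228.  221.9] 103 [0.50303977 0.17754896] rel origin-ish 0.03385768720645093 0.320450291405252
tin [277.7 249.3] 185 [0.42042795 0.03633563] rel origin-ish -0.05992195268284741 0.1863932271073698
tin [237.  254.6] 144 [0.40852094 0.15313656] rel origin-ish -0.062328094834644764 0.3037748482906764
mallet top tri (array([0.4105969 , 0.36066853, 0.15140419]), np.float64(0.0008874447982370864)) [0.41097066 0.36129916 0.15      ]
coaster [ 0.52068438 -0.38696263  0.006     ] [ 0.51884946 -0.38902018  0.006     ]
bar tri (array([ 0.40045058, -0.15181631,  0.18709341]), np.float64(0.003033282037675593))
```

```bash
cat >>h.py <<'E'
O=np.array([.4953,-.1446]);PSI=np.radians(4.7)
EX=np.array([np.cos(PSI),np.sin(PSI)]);EY=np.array([-EX[1],EX[0]])
def st(p): d=np.array(p[:2])-O;return np.array([d@EX,d@EY])
def where(target=None):
    """TCP in stand axes; target (stand x,y,z) -> shift still needed in tool rows (units of 20 mm)"""
    s=arm.sense();r=R.from_quat(s["ee_rot"]);M=r.as_matrix()
    y=np.degrees(np.arctan2(M[1,0],M[0,0]))-90-np.degrees(PSI)
    p=np.r_[st(s["eef_pos"]),s["eef_pos"][2]]
    print("t%.2f"%s["t"],"stand xyz mm",np.round(p*1e3,1),"yawerr %.2f tilt %.2f"%(y,np.degrees(np.arccos(-M[2,2]))),"F",np.round(s["ft_force"],1),"w %.1f"%(s["width"]*1e3))
    if target is not None:
        w=np.r_[O+target[0]*EX+target[1]*EY,target[2]];print("tool units",np.round(M.T@(w-s["eef_pos"])/.02,2))
E
cat >w <<'E'
#!/bin/sh
python3 -c "from h import *;where($1)"
E
chmod +x w
python3 -m handwheel '[[0,0,-1,0,0,-1,1],[0,0,-1,0,0,-1,1],[0,0,-1,0,0,-1,1],[0,0,-1,0,0,-1,1],[0,0,-1,0,0,-1,1],[0,0,0,0,0,-1,1],[0,0,0,0,0,-1,1],[0,0,0,0,0,-1,1],[0,0,0,0,0,-1,1],[0,0,0,0,0,-1,1]]' 40
python3 -m handwheel '[[0,0,0,0,0,-1,1],[0,0,0,0,0,-1,0.5],[0,0,0,0,0,-0.64,0.5],[0,0,0,0,0,0,0.5],[0,0,0,0,0,0,0.5]]'
./w "[-.097,0,.25]"
```

```text
t: 1.25
eef_pos: [0.2024, -0.5912, 0.2942]
ee_rot: [0.771, 0.637, 0.0, -0.0]
ft_force: [-0.5, 0.8, 0.0]
width: 0.0857
t: 1.75
eef_pos: [0.2024, -0.5912, 0.2943]
ee_rot: [0.678, 0.735, 0.0, -0.0]
ft_force: [1.1, -0.0, 0.2]
width: 0.0427
t1.75 stand xyz mm [-328.5 -421.1  294.3] yawerr -0.07 tilt 0.01 F [ 1.1 -0.   0.2] w 42.7
tool units [21.07 11.55  2.22]
```

```bash

python3 -m handwheel '[[0.96,0.53,0,0,0,0,0.5],[0.96,0.53,0,0,0,0,0.5],[0.96,0.53,0,0,0,0,0.5],[0.96,0.53,0,0,0,0,0.5],[0.96,0.53,0,0,0,0,0.5],[0.96,0.53,0,0,0,0,0.5],[0.96,0.53,0,0,0,0,0.5],[0.96,0.53,0,0,0,0,0.5],[0.96,0.53,0,0,0,0,0.5],[0.96,0.53,0,0,0,0,0.5]]'
python3 -m handwheel '[[0.96,0.53,0,0,0,0,0.5],[0.96,0.53,0,0,0,0,0.5],[0.96,0.53,0,0,0,0,0.5],[0.96,0.53,0,0,0,0,0.5],[0.96,0.53,0,0,0,0,0.5],[0.96,0.53,0,0,0,0,0.5],[0.96,0.53,0,0,0,0,0.5],[0.96,0.53,0,0,0,0,0.5],[0.96,0.53,0,0,0,0,0.5],[0.96,0.53,0,0,0,0,0.5]]'
python3 -m handwheel '[[0.96,0.53,0,0,0,0,0.5],[0.9,0.5,0,0,0,0,0.5],[0,0,0.7,0,0,0,0.5],[0,0,0.7,0,0,0,0.5],[0,0,0.7,0,0,0,0.5],[0,0,0,0,0,0,0.5]]'
./w "[-.095,0,.163]"
python3 -c "
from h import *
look('scene','s2.png',(280,100,140,140),4)"
```

```text
t: 2.75
eef_pos: [0.2925, -0.3904, 0.2945]
ee_rot: [0.678, 0.735, -0.0, 0.0]
ft_force: [0.8, -0.6, 1.5]
width: 0.0427
t: 3.75
eef_pos: [0.3822, -0.1903, 0.2946]
ee_rot: [0.678, 0.735, 0.0, 0.0]
ft_force: [-0.5, -0.6, -0.0]
width: 0.0426
t: 4.35
eef_pos: [0.3976, -0.1521, 0.249]
ee_rot: [0.678, 0.735, -0.001, -0.003]
ft_force: [-0.5, -0.2, 0.1]
width: 0.0424
t4.35 stand xyz mm [-98.    0.5 249. ] yawerr -0.05 tilt 0.31 F [-0.5 -0.2  0.1] w 42.4
tool units [-0.04  0.17  4.3 ]
```

View pics/s2.png

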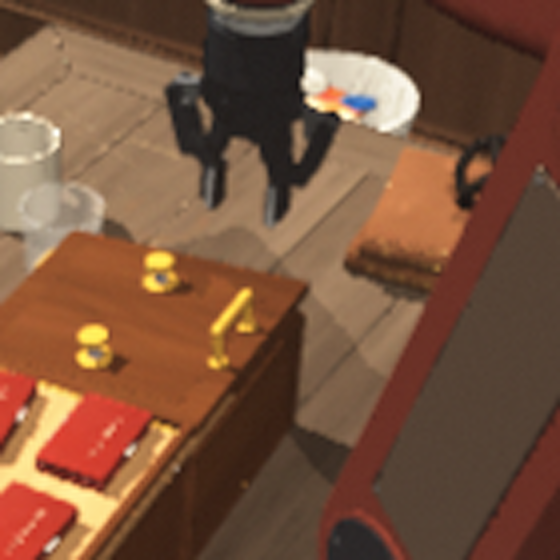

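The gripper hangs above the bar, which is at crop px (234,313), i.e. scene (338.5,178). The lid edge geometry suggests it is ajar by about 0.07 rad. Descend and grip.

```bash

python3 -m handwheel '[[0,0.17,0.8,0,0,0,0.4],[0,0,0.8,0,0,0,0.4],[0,0,0.8,0,0,0,0.4],[0,0,0.8,0,0,0,0.4],[0,0,0.75,0,0,0,0.4],[0,0,0,0,0,0,0.3],[0,0,0,0,0,0,0.1],[0,0,0,0,0,0,0],[0,0,0,0,0,0,0],[0,0,0,0,0,0,0]]' 40
./w
```

```text
t: 5.4
eef_pos: [0.4033, -0.1523, 0.1742]
ee_rot: [0.677, 0.736, 0.0, 0.001]
ft_force: [-0.3, 0.5, -0.4]
width: 0.0002
t5.40 stand xyz mm [-92.4  -0.2 174.2] yawerr 0.03 tilt 0.08 F [-0.3  0.5 -0.4] w 0.2
```

```bash

python3 -m handwheel '[[0,0,-0.5,0,0,0,0.4],[0,0,-0.5,0,0,0,0.4],[0,0,0,0,0,0,0.4],[0,0,0,0,0,0,0.4],[0,-0.1,0.8,0,0,0,0.4],[0,0,0.8,0,0,0,0.4],[0,0,0.2,0,0,0,0.4],[0,0,0,0,0,0,0.4],[0,0,0,0,0,0,0.4]]'
./w
```

```text
t: 6.3
eef_pos: [0.4011, -0.1524, 0.158]
ee_rot: [0.677, 0.736, 0.0, 0.0]
ft_force: [0.0, -0.2, -0.1]
width: 0.034
t6.30 stand xyz mm [-9.45e+01 -1.00e-01  1.58e+02] yawerr 0.04 tilt 0.03 F [ 0.  -0.2 -0.1] w 34.0
```

```bash

python3 -m handwheel '[[0,0,0,0,0,0,0.2],[0,0,0,0,0,0,0],[0,0,0,0,0,0,0],[0,0,0,0,0,0,0],[0,0,0,0,0,0,0]]'
./w; python3 -c "
from h import *
look('scene','s3.png',(280,100,140,140),4)"
```

```text
t: 6.8
eef_pos: [0.4009, -0.1523, 0.1575]
ee_rot: [0.677, 0.736, 0.0, 0.0]
ft_force: [-0.3, -0.5, -0.4]
width: -0.0002
t6.80 stand xyz mm [-9.470e+01  1.000e-01  1.575e+02] yawerr 0.04 tilt 0.01 F [-0.3 -0.5 -0.4] w -0.2
```

View pics/s3.png

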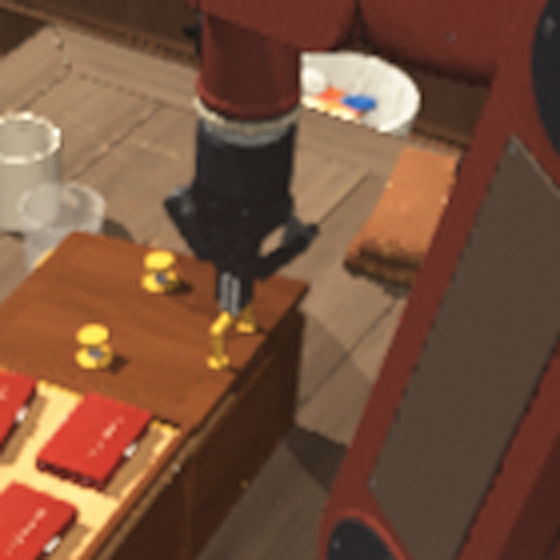

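```bash
python3 - <<'E'
from h import *
s=arm.sense();print("TCP px",proj("scene",s["eef_pos"]),proj("top",s["eef_pos"]))
print("tip in crop", (proj("scene",s["eef_pos"])-[280,100])*4)
im=arm.get_image("top");cv2.imwrite("pics/t3.png",cv2.resize(im[190:290,290:400],None,fx=5,fy=5,interpolation=cv2.INTER_CUBIC)[:,:,::-1])
for th in(0,.05,.1):
  for y in(-.033,0,.033):
    x=.115-.212*np.cos(th)+.044*np.sin(th);z=.125+.212*np.sin(th)+.044*np.cos(th)
    w=np.r_[O+x*EX+y*EY,z];print(th,y,np.round([x,z],3),"scenecrop",(proj("scene",w)-[280,100])*4,"top",proj("top",w))
E
```

```text
TCP px [337.3 185.9] [342.9 254.4]
tip in crop [229.2 343.6]
0 -0.033 [-0.097  0.169] scenecrop [250. 312.] top [355.  253.8]
0 0 [-0.097  0.169] scenecrop [232.8 333.2] top [343.6 255.1]
0 0.033 [-0.097  0.169] scenecrop [215.2 355.2] top [332.2 256.4]
0.05 -0.033 [-0.095  0.18 ] scenecrop [248.  300.8] top [355.5 253. ]
0.05 0 [-0.095  0.18 ] scenecrop [230.8 322. ] top [344.1 254.2]
0.05 0.033 [-0.095  0.18 ] scenecrop [213.2 344. ] top [332.6 255.5]
0.1 -0.033 [-0.092  0.19 ] scenecrop [245.6 289.6] top [356.1 251.9]
0.1 0 [-0.092  0.19 ] scenecrop [228.4 310.8] top [344.5 253.2]
0.1 0.033 [-0.092  0.19 ] scenecrop [210.4 332.4] top [332.9 254.4]
```

View pics/t3.png

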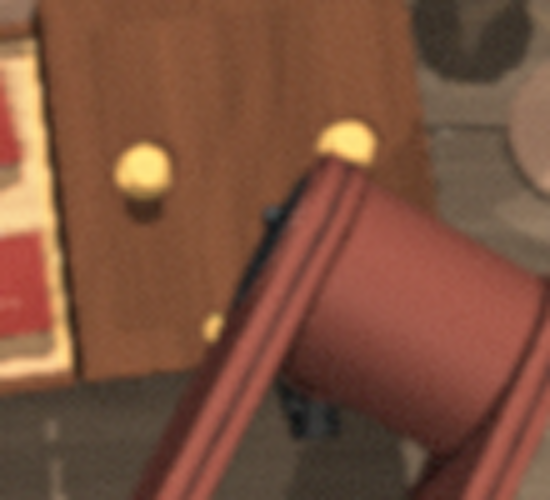

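```bash
python3 - <<'E'
from h import *
look('scene','s4.png',(315,145,55,60),10)
w=np.r_[O-.098*EX+.0005*EY,.249];print((proj("scene",w)-[280,100])*4)
w=arm.sense()["eef_pos"]
print("tip in crop",(proj("scene",w)-[315,145])*10)
E
```

```text
[239.6 254. ]
tip in crop [223. 409.]
```

View pics/s4.png

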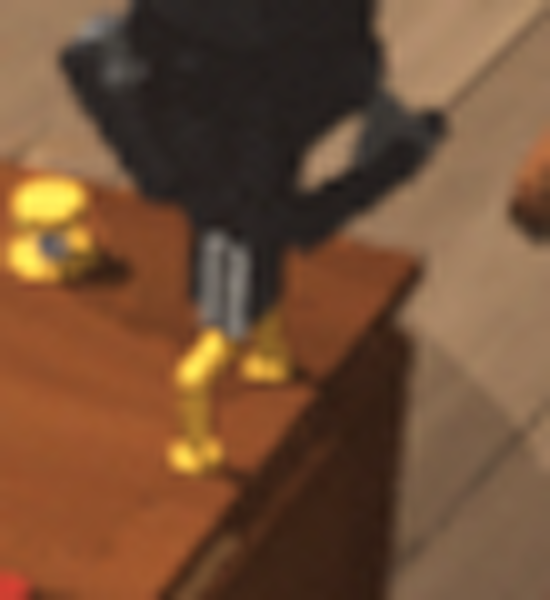

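The picture shows the shut fingertips (crop px (222,335)) resting just above the bar, about 30 mm higher than the reported TCP projects (223,409). I don't trust the reported height, so I'll go lower in small steps and check by contact.

```bash

python3 -m handwheel '[[0,0,-1,0,0,0,0.4],[0,0,0,0,0,0,0.4],[0,0,0,0,0,0,0.4],[0,0,0,0,0,0,0.4],[0,0,0.6,0,0,0,0.4],[0,0,0.6,0,0,0,0.4],[0,0,0.4,0,0,0,0.4],[0,0,0,0,0,0,0.4],[0,0,0,0,0,0,0.4]]'
./w
python3 -m handwheel '[[0,0,0,0,0,0,0.2],[0,0,0,0,0,0,0],[0,0,0,0,0,0,0],[0,0,0,0,0,0,0],[0,0,0,0,0,0,0]]'
./w
```

```text
t: 7.85
eef_pos: [0.4005, -0.152, 0.1449]
ee_rot: [0.677, 0.736, -0.0, -0.001]
ft_force: [0.1, -0.3, 0.4]
width: 0.0344
t7.85 stand xyz mm [-95.1   0.4 144.9] yawerr 0.04 tilt 0.07 F [ 0.1 -0.3  0.4] w 34.4
t: 8.35
eef_pos: [0.4014, -0.1524, 0.1458]
ee_rot: [0.677, 0.736, 0.0, 0.001]
ft_force: [4.1, 0.3, -1.2]
width: 0.0083
t8.35 stand xyz mm [-9.420e+01 -1.000e-01  1.458e+02] yawerr 0.04 tilt 0.09 F [ 4.1  0.3 -1.2] w 8.3
```

```bash

python3 -m handwheel '[[0,0,0,0,0,0,0.3],[0,0,0,0,0,0,0.3],[0,0,0,0,0,0,0.3],[0,0,0.4,0,0,0,0.3],[0,0,0.2,0,0,0,0.3],[0,0,0,0,0,0,0.1],[0,0,0,0,0,0,0],[0,0,0,0,0,0,0],[0,0,0,0,0,0,0],[0,0,0,0,0,0,0]]'
./w
```

```text
t: 9.35
eef_pos: [0.4015, -0.1517, 0.1327]
ee_rot: [0.677, 0.736, 0.001, 0.0]
ft_force: [4.9, 1.1, -6.4]
width: 0.0086
t9.35 stand xyz mm [-94.1   0.6 132.7] yawerr 0.04 tilt 0.10 F [ 4.9  1.1 -6.4] w 8.6
```

```bash
python3 - <<'E'
import numpy as np
t=np.linspace(.07,1.5,21);x=-212*np.cos(t)+44*np.sin(t);z=212*np.sin(t)+44*np.cos(t)
print([list(r) for r in np.round(np.c_[np.diff(x),-np.diff(z)]/20,2)])
E
```

```text
[[np.float64(0.24), np.float64(-0.74)], [np.float64(0.29), np.float64(-0.72)], [np.float64(0.34), np.float64(-0.7)], [np.float64(0.39), np.float64(-0.67)], [np.float64(0.43), np.float64(-0.64)], [np.float64(0.48), np.float64(-0.61)], [np.float64(0.52), np.float64(-0.57)], [np.float64(0.56), np.float64(-0.53)], [np.float64(0.6), np.float64(-0.49)], [np.float64(0.63), np.float64(-0.45)], [np.float64(0.66), np.float64(-0.4)], [np.float64(0.69), np.float64(-0.35)], [np.float64(0.71), np.float64(-0.3)], [np.float64(0.73), np.float64(-0.25)], [np.float64(0.75), np.float64(-0.2)], [np.float64(0.76), np.float64(-0.14)], [np.float64(0.77), np.float64(-0.09)], [np.float64(0.77), np.float64(-0.03)], [np.float64(0.77), np.float64(0.02)], [np.float64(0.77), np.float64(0.08)]]
```

```bash

python3 -m handwheel '[[0,0.24,-0.74,0,0,0,0],[0,0.29,-0.72,0,0,0,0],[0,0.34,-0.7,0,0,0,0],[0,0.39,-0.67,0,0,0,0],[0,0.43,-0.64,0,0,0,0],[0,0.48,-0.61,0,0,0,0],[0,0,0,0,0,0,0]]' 30
./w; python3 -c "
from h import *
look('scene','s5.png',(240,60,200,180),3)"
```

```text
t: 10.05
eef_pos: [0.4464, -0.1478, 0.2148]
ee_rot: [0.677, 0.736, 0.002, 0.001]
ft_force: [9.1, 1.9, -7.9]
width: 0.0085
t10.05 stand xyz mm [-49.    0.8 214.8] yawerr 0.08 tilt 0.22 F [ 9.1  1.9 -7.9] w 8.5
```

View pics/s5.png

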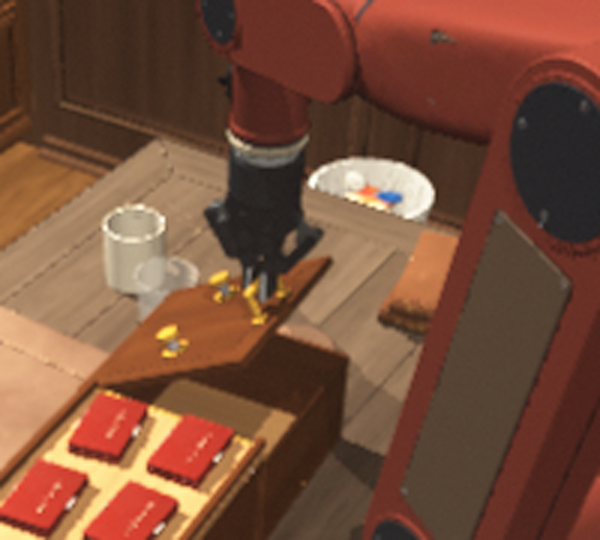

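```bash

python3 -m handwheel '[[0,0.6,-0.57,0,0,0,0],[0,0.62,-0.53,0,0,0,0],[0,0.6,-0.49,0,0,0,0],[0,0.63,-0.45,0,0,0,0],[0,0.66,-0.4,0,0,0,0],[0,0.69,-0.35,0,0,0,0],[0,0.71,-0.3,0,0,0,0],[0,0,0,0,0,0,0]]' 30
./w
python3 -m handwheel '[[0,0.73,-0.25,0,0,0,0],[0,0.75,-0.2,0,0,0,0],[0,0.76,-0.14,0,0,0,0],[0,0.77,-0.09,0,0,0,0],[0,0,0,0,0,0,0]]' 30
./w; python3 -c "
from h import *
look('scene','s6.png',(200,40,240,180),3)"
```

```text
t: 10.9
eef_pos: [0.5347, -0.1403, 0.2771]
ee_rot: [0.677, 0.736, 0.0, -0.001]
ft_force: [-0.8, 3.6, 3.2]
width: 0.0085
t10.90 stand xyz mm [ 39.7   1.1 277.1] yawerr 0.10 tilt 0.08 F [-0.8  3.6  3.2] w 8.5
t: 11.4
eef_pos: [0.5948, -0.1352, 0.2907]
ee_rot: [0.677, 0.736, 0.001, -0.0]
ft_force: [0.4, 4.5, 3.4]
width: 0.0083
t11.40 stand xyz mm [100.    1.2 290.7] yawerr 0.11 tilt 0.10 F [0.4 4.5 3.4] w 8.3
```

View pics/s6.png

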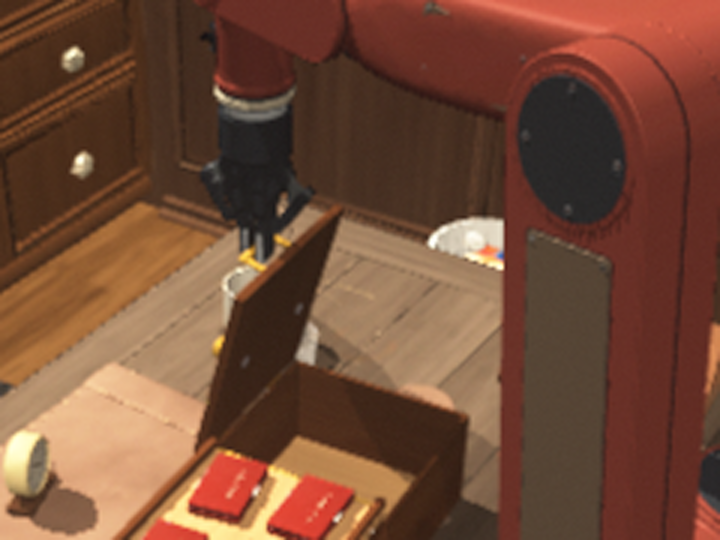

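The lid is at about 1.28 rad, held by the bar, with the box inside visible. Continue to upright.

```bash

python3 -m handwheel '[[0,0.77,-0.03,0,0,0,0],[0,0.77,0.02,0,0,0,0],[0,0.77,0.08,0,0,0,0],[0,0.5,0.08,0,0,0,0],[0,0,0,0,0,0,0],[0,0,0,0,0,0,0],[0,0,0,0,0,0,0]]' 30
./w "[.2,.4,.3]"
```

```text
t: 12.15
eef_pos: [0.6499, -0.1307, 0.2872]
ee_rot: [0.677, 0.736, 0.001, -0.0]
ft_force: [1.6, 4.9, 1.1]
width: 0.0083
t12.15 stand xyz mm [155.2   1.2 287.2] yawerr 0.09 tilt 0.10 F [1.6 4.9 1.1] w 8.3
tool units [19.94  2.27 -0.61]
```

```bash

python3 -m handwheel '[[0,0,0,0,0,0,0.2],[0,0,0,0,0,0,0.2],[0,0,0,0,0,0,0.2],[0,0,-0.6,0,0,0,0.2],[0,0,-0.8,0,0,0,0.2],[0,0,-0.9,0,0,0,0.2],[0,0,-0.9,0,0,0,0.35],[0,0,-0.9,0,0,0,0.35]]' 30
python3 -m handwheel '[[1,0,0,0,0,0,0.35],[1,0,0,0,0,0,0.35],[1,0,0,0,0,0,0.35],[1,0,0,0,0,0,0.35],[1,0,0,0,0,0,0.35],[1,0,0,0,0,0,0.35],[1,0,0,0,0,0,0.35],[1,-0.5,0,0,0,0,0.35],[1,-0.5,0,0,0,0,0.35],[1,-0.5,0,0,0,0,0.35]]'
python3 -m handwheel '[[1,-0.5,0,0,0,0,0.35],[1,-0.5,0,0,0,0,0.35],[1,-0.5,0,0,0,0,0.35],[1,-0.5,0,0,0,0,0.35],[1,-0.5,0,0,0,0,0.35],[1,-0.5,0,0,0,0,0.35],[1,-0.5,0,0,0,0,0.35],[1,-0.5,0,0,0,0,0.35],[1,-0.5,0,0,0,0,0.35],[1,0,0,0,0,0,0.35]]'
./w "[.03,.388,.14]"
python3 - <<'E'
exec(open('meas.py').read())
red=((H<8)|(H>172))&(S>150)&(V>80); red[275:]=0;red[:175]=0;red[:,:200]=0;red=cv2.morphologyEx(red.astype(np.uint8),cv2.MORPH_CLOSE,np.ones((5,5)))
cn,_=cv2.findContours(red,0,2)
for c in cn:
    if cv2.contourArea(c)>100:
        (u,v),wh,a=cv2.minAreaRect(c);print("tin",np.round([u,v],1),np.round(wh,1),round(a),"stand mm",np.round(st(onz("top",u,v,.168))*1e3))
s=arm.get_image("scene");cv2.imwrite("pics/s7.png",cv2.hconcat([cv2.resize(s[40:310,170:430],(520,540)),cv2.resize(im[170:300,190:320],(260,260)).repeat(1,0) if 0 else cv2.copyMakeBorder(cv2.resize(im[150:310,150:310],(280,280)),0,260,0,0,0)])[:,:,::-1])
print("tip scene crop",(proj("scene",arm.sense()["eef_pos"])-[170,40])*2, "top",proj("top",arm.sense()["eef_pos"]))
E
```

```text
t: 12.95
eef_pos: [0.6502, -0.1318, 0.3723]
ee_rot: [0.677, 0.736, 0.0, 0.001]
ft_force: [-0.1, -0.7, 0.1]
width: 0.03
t: 13.95
eef_pos: [0.6023, 0.0674, 0.3689]
ee_rot: [0.677, 0.736, -0.0, -0.0]
ft_force: [-0.2, -0.6, -0.3]
width: 0.0294
t: 14.95
eef_pos: [0.4952, 0.2588, 0.3697]
ee_rot: [0.677, 0.736, 0.0, -0.0]
ft_force: [0.3, 0.5, 0.8]
width: 0.0297
t14.95 stand xyz mm [ 33.  402.1 369.7] yawerr 0.11 tilt 0.01 F [0.3 0.5 0.8] w 29.7
tool units [-0.7  -0.15 11.48]
tin [242.9 252.4] [19.2 29.2] 85 stand mm [-58. 287.]
tin [284.5 247.7] [19.1 29.3] 81 stand mm [-57. 166.]
tin [234.6 220.9] [18.7 29.1] 79 stand mm [ 35. 301.]
tin [277.1 216.5] [18.9 28.9] 75 stand mm [ 35. 178.]
tip scene crop [117.  300.6] top [184.3 219.3]
```

View pics/s7.png

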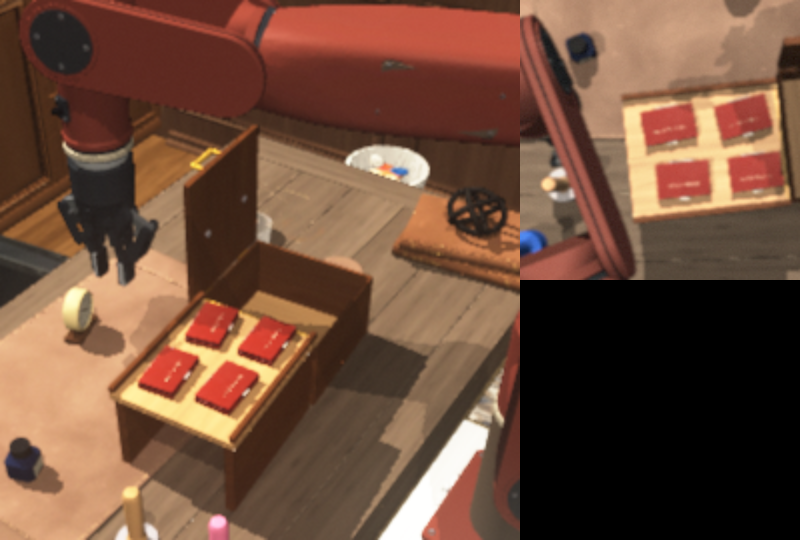

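The lid stays upright, and four tins lie on the ledge in two rows. The shut tips again appear about 30 mm above the reported TCP. I'll probe down behind the far tin of the +x row.

```bash

python3 -m handwheel '[[-1,0,1,0,0,0,0.35],[-0.1,0.1,1,0,0,0,0.35],[0,0,1,0,0,0,0.35],[0,0,1,0,0,0,0.35],[0,0,1,0,0,0,0.35],[0,0,1,0,0,0,0.35],[0,0,1,0,0,0,0.35],[0,0,1,0,0,0,0.35],[0,0,1,0,0,0,0.35],[0,0,1,0,0,0,0.35]]'
python3 -m handwheel '[[0,0,0.8,0,0,0,0.35],[0,0,0.4,0,0,0,0.35],[0,0,0,0,0,0,0.35]]'; ./w
python3 -m handwheel '[[0,0,0.1,0,0,0,0.35],[0,0,0.1,0,0,0,0.35]]'
python3 -m handwheel '[[0,0,0.1,0,0,0,0.35],[0,0,0.1,0,0,0,0.35]]'
python3 -m handwheel '[[0,0,0.1,0,0,0,0.35],[0,0,0.1,0,0,0,0.35]]'
./w
```

```text
t: 16.05
eef_pos: [0.5005, 0.2352, 0.1684]
ee_rot: [0.677, 0.736, -0.0, 0.0]
ft_force: [0.6, -0.2, 0.3]
width: 0.0299
t: 16.35
eef_pos: [0.4999, 0.235, 0.144]
ee_rot: [0.677, 0.736, -0.001, -0.001]
ft_force: [-0.1, 0.1, 1.2]
width: 0.0299
t16.35 stand xyz mm [ 35.7 377.9 144. ] yawerr 0.04 tilt 0.16 F [-0.1  0.1  1.2] w 29.9
t: 16.55
eef_pos: [0.502, 0.2356, 0.1426]
ee_rot: [0.677, 0.736, 0.001, 0.001]
ft_force: [0.4, 0.1, 1.0]
width: 0.0296
t: 16.75
eef_pos: [0.5015, 0.2355, 0.1378]
ee_rot: [0.677, 0.736, 0.0, 0.0]
ft_force: [0.6, 0.2, 0.4]
width: 0.03
t: 16.95
eef_pos: [0.5012, 0.2354, 0.1333]
ee_rot: [0.677, 0.736, 0.0, 0.0]
ft_force: [0.5, 0.0, -0.1]
width: 0.03
t16.95 stand xyz mm [ 37.  378.2 133.3] yawerr 0.04 tilt 0.01 F [ 0.5  0.  -0.1] w 30.0
```

```bash

python3 -m handwheel '[[0,0,0.1,0,0,0,0.35],[0,0,0.1,0,0,0,0.35]]'
python3 -m handwheel '[[0,0,0.1,0,0,0,0.35],[0,0,0.1,0,0,0,0.35]]'
python3 -c "
from h import *
look('scene','s8.png',(200,160,100,100),6);print((proj('scene',arm.sense()['eef_pos'])-[200,160])*6)"

```

```text
t: 17.15
eef_pos: [0.5011, 0.2354, 0.1292]
ee_rot: [0.677, 0.736, -0.0, -0.0]
ft_force: [-0.5, -0.8, 0.1]
width: 0.0301
t: 17.35
eef_pos: [0.5012, 0.2354, 0.1252]
ee_rot: [0.677, 0.736, -0.0, -0.0]
ft_force: [-0.5, -0.4, -0.4]
width: 0.0298
[240. 543.]
```

View pics/s8.png

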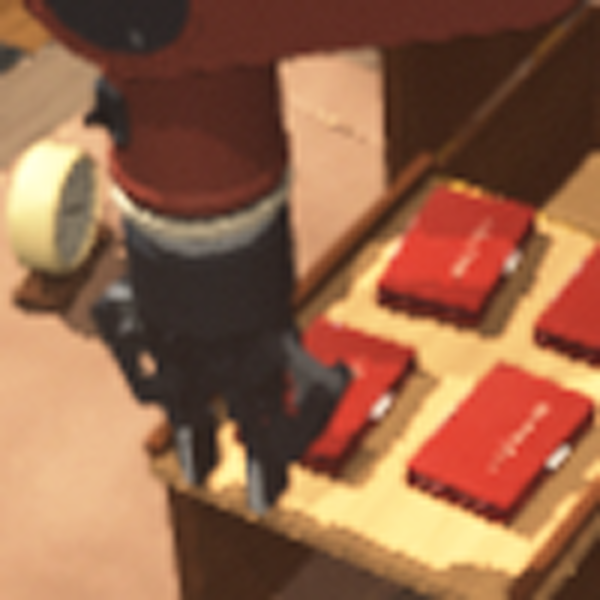

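Tips hang just over the board's back edge at crop px (195,485) and (262,508), with about 19 mm of free board before the tin. Continue the gentle probe.

```bash

python3 -c "
from h import *
p=arm.sense()['eef_pos'];print([proj('scene',p+[0,0,d]) for d in(0,.02,.03,.04)],'seen',(200+228/6,160+497/6))"
python3 -m handwheel '[[0,0,0.1,0,0,0,0.35],[0,0,0.1,0,0,0,0.35]]'
python3 -m handwheel '[[0,0,0.1,0,0,0,0.35],[0,0,0.1,0,0,0,0.35]]'; ./w
```

```text
[array([240. , 250.5]), array([239.5, 245.7]), array([239.3, 243.2]), array([239. , 240.8])] seen (238.0, 242.83333333333331)
t: 17.6
eef_pos: [0.5013, 0.2354, 0.1214]
ee_rot: [0.677, 0.736, 0.0, 0.0]
ft_force: [0.4, 0.4, -0.0]
width: 0.0298
t: 17.8
eef_pos: [0.5013, 0.2354, 0.1175]
ee_rot: [0.677, 0.736, 0.0, 0.0]
ft_force: [-3.9, -1.2, 15.2]
width: 0.0299
t17.80 stand xyz mm [ 37.1 378.3 117.5] yawerr 0.04 tilt 0.01 F [-3.9 -1.2 15.2] w 29.9
```

```bash

python3 -m handwheel '[[0,0,-0.2,0,0,0,0.35],[0,-0.1,0,0,0,0,0.35],[-0.5,0,0,0,0,0,0.35],[-0.5,0,0,0,0,0,0.35],[-0.5,0,0,0,0,0,0.35],[-0.5,0,0,0,0,0,0.35],[-0.5,0,0,0,0,0,0.35],[-0.5,0,0,0,0,0,0.35],[-0.5,0,0,0,0,0,0.35],[-0.5,0,0,0,0,0,0.35]]';./w
python3 -m handwheel '[[-0.5,0,0,0,0,0,0.35],[-0.5,0,0,0,0,0,0.35],[-0.5,0,0,0,0,0,0.35],[-0.5,0,0,0,0,0,0.35],[-0.5,0,0,0,0,0,0.35],[-0.5,0,0,0,0,0,0.35],[-0.5,0,0,0,0,0,0.35],[-0.5,0,0,0,0,0,0.35],[-0.5,0,0,0,0,0,0.35],[-0.5,0,0,0,0,0,0.35]]';./w
cat >tins.py <<'E'
from h import *
s=arm.get_image("scene");h=cv2.cvtColor(s,cv2.COLOR_RGB2HSV)
red=(((h[...,0]<6)|(h[...,0]>173))&(h[...,1]>170)&(h[...,2]>110)).astype(np.uint8)
red[:150]=0;red[280:]=0;red[:,:220]=0;red[:,350:]=0
red=cv2.morphologyEx(red,cv2.MORPH_CLOSE,np.ones((4,4)))
for b in blobs(red,15)[0]:print("scene red",b[0],b[1],"stand at ledge z",np.round(st(onz("scene",*b[0],.168))*1e3),"box floor z",np.round(st(onz("scene",*b[0],.03))*1e3))
E
python3 tins.py
```

```text
t: 18.8
eef_pos: [0.5058, 0.1547, 0.1214]
ee_rot: [0.677, 0.736, 0.0, -0.0]
ft_force: [0.5, 1.4, 0.7]
width: 0.0296
t18.80 stand xyz mm [ 35.  297.4 121.4] yawerr 0.03 tilt 0.01 F [0.5 1.4 0.7] w 29.6
t: 19.8
eef_pos: [0.5141, 0.0549, 0.1214]
ee_rot: [0.677, 0.736, -0.0, 0.0]
ft_force: [-0.1, 1.4, -0.6]
width: 0.0304
t19.80 stand xyz mm [ 35.1 197.3 121.4] yawerr 0.03 tilt 0.00 F [-0.1  1.4 -0.6] w 30.4
scene red [288.1 199.4] 59 stand at ledge z [  5. 151.] box floor z [89.  8.]
scene red [273.1 200.6] 32 stand at ledge z [ 43. 179.] box floor z [133.  40.]
scene red [303.8 210.7] 383 stand at ledge z [-64. 174.] box floor z [10. 34.]
scene red [283.9 234.2] 438 stand at ledge z [-63. 294.] box floor z [ 11. 171.]
```

```bash

python3 -m handwheel '[[-0.5,0,0,0,0,0,0.35],[-0.5,0,0,0,0,0,0.35],[-0.5,0,0,0,0,0,0.35],[-0.5,0,0,0,0,0,0.35],[-0.5,0,0,0,0,0,0.35],[-0.5,0,0,0,0,0,0.35],[-0.5,0,0,0,0,0,0.35],[-0.5,0,0,0,0,0,0.35],[-0.5,0,0,0,0,0,0.35],[0,0,0,0,0,0,0.35]]';./w
python3 -m handwheel '[[0,0,-0.5,0,0,0,0.35],[0,0,-1,0,0,0,0.35],[0,0,-1,0,0,0,0.35],[0.5,0,-1,0,0,0,0.35],[1,0,0,0,0,0,0.35],[1,0,0,0,0,0,0.35],[1,0,0,0,0,0,0.35],[1,0,0,0,0,0,0.35]]'
python3 tins.py;python3 -c "
from h import *
look('scene','s9.png',(210,110,150,150),4)"
```

```text
t: 20.85
eef_pos: [0.5216, -0.0352, 0.1214]
ee_rot: [0.678, 0.735, -0.0, 0.0]
ft_force: [-0.4, 0.1, 0.6]
width: 0.0298
t20.85 stand xyz mm [ 35.2 106.9 121.4] yawerr -0.04 tilt 0.02 F [-0.4  0.1  0.6] w 29.8
t: 21.65
eef_pos: [0.514, 0.0571, 0.1924]
ee_rot: [0.677, 0.736, 0.0, 0.0]
ft_force: [-0.5, 0.8, -0.7]
width: 0.0293
scene red [303.8 210.6] 386 stand at ledge z [-64. 174.] box floor z [10. 34.]
scene red [283.9 234.1] 432 stand at ledge z [-63. 293.] box floor z [ 11. 171.]
```

View pics/s9.png

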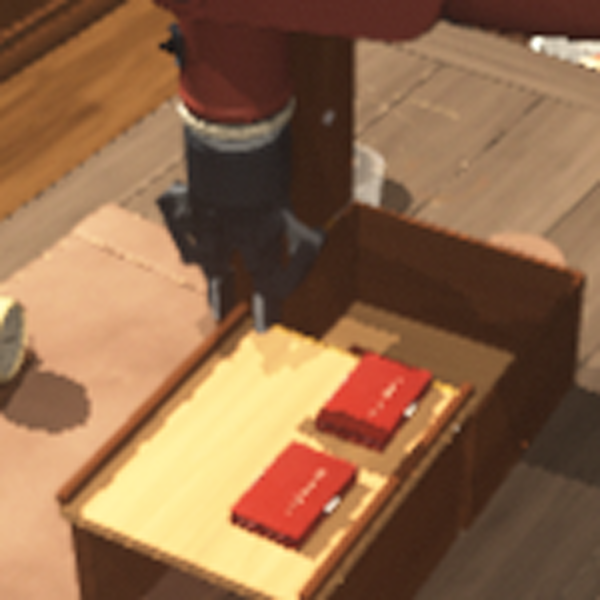

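Both tins of the +x row are in the box. The remaining two are at crop px (375,400) and (295,490). Same push for that row.

```bash

python3 -m handwheel '[[1,-0.5,0,0,0,0,0.35],[1,-0.5,0,0,0,0,0.35],[1,-0.5,0,0,0,0,0.35],[1,-0.5,0,0,0,0,0.35],[1,-0.5,0,0,0,0,0.35],[1,-0.5,0,0,0,0,0.35],[1,-0.5,0,0,0,0,0.35],[1,-0.6,0,0,0,0,0.35],[0.5,-0.6,0,0,0,0,0.35],[0,0,0,0,0,0,0.35]]';./w "[-.06,.373,.1215]"
```

```text
t: 22.75
eef_pos: [0.4052, 0.2181, 0.1917]
ee_rot: [0.676, 0.736, -0.0, -0.0]
ft_force: [1.4, -0.2, 1.2]
width: 0.0298
t22.75 stand xyz mm [-60.1 368.8 191.7] yawerr 0.17 tilt 0.00 F [ 1.4 -0.2  1.2] w 29.8
tool units [0.21 0.   3.51]
```

```bash

python3 -m handwheel '[[0.2,0,0.7,0,0,0,0.35],[0,0,0.7,0,0,0,0.35],[0,0,0.7,0,0,0,0.35],[0,0,0.7,0,0,0,0.35],[0,0,0.35,0,0,0,0.35],[0,0,0.3,0,0,0,0.35],[0,0,0,0,0,0,0.35]]';./w
```

```text
t: 23.45
eef_pos: [0.4055, 0.2212, 0.1214]
ee_rot: [0.677, 0.736, -0.001, -0.0]
ft_force: [-0.3, 0.4, -0.1]
width: 0.0296
t23.45 stand xyz mm [-59.5 371.9 121.4] yawerr 0.02 tilt 0.09 F [-0.3  0.4 -0.1] w 29.6
```

```bash

python3 -m handwheel '[[-0.5,0,0,0,0,0,0.35],[-0.5,0,0,0,0,0,0.35],[-0.5,0,0,0,0,0,0.35],[-0.5,0,0,0,0,0,0.35],[-0.5,0,0,0,0,0,0.35],[-0.5,0,0,0,0,0,0.35],[-0.5,0,0,0,0,0,0.35],[-0.5,0,0,0,0,0,0.35],[-0.5,0,0,0,0,0,0.35],[-0.5,0,0,0,0,0,0.35]]'
python3 -m handwheel '[[-0.5,0,0,0,0,0,0.35],[-0.5,0,0,0,0,0,0.35],[-0.5,0,0,0,0,0,0.35],[-0.5,0,0,0,0,0,0.35],[-0.5,0,0,0,0,0,0.35],[-0.5,0,0,0,0,0,0.35],[-0.5,0,0,0,0,0,0.35],[-0.5,0,0,0,0,0,0.35],[-0.5,0,0,0,0,0,0.35],[-0.5,0,0,0,0,0,0.35]]';./w
python3 -m handwheel '[[-0.5,0,0,0,0,0,0.35],[-0.5,0,0,0,0,0,0.35],[-0.5,0,0,0,0,0,0.35],[-0.5,0,0,0,0,0,0.35],[-0.5,0,0,0,0,0,0.35],[-0.5,0,0,0,0,0,0.35],[-0.3,0,0,0,0,0,0.35],[0,0,0,0,0,0,0.35]]';./w
python3 -m handwheel '[[0,0,-0.5,0,0,0,0.35],[0,0,-1,0,0,0,0.35],[0,0,-1,0,0,0,0.35],[0,0,-1,0,0,0,0.35],[0,0,-1,0,0,0,0.35],[0,0,-1,0,0,0,0.35],[0,0,-1,0,0,0,0.35],[0,0,-1,0,0,0,0.35],[0,0,-1,0,0,0,0.35],[0,0,-1,0,0,0,0.35]]'
python3 tins.py;python3 -c "
from h import *
a=look('scene','x.png');b=arm.get_image('top')
o=cv2.hconcat([cv2.resize(a[110:260,210:360],(400,400)),cv2.resize(b[160:280,280:400],(400,400))]);cv2.imwrite('pics/s10.png',o[:,:,::-1])"
```

```text
t: 24.45
eef_pos: [0.4144, 0.1212, 0.1226]
ee_rot: [0.677, 0.736, 0.0, 0.0]
ft_force: [-0.3, 4.4, 2.5]
width: 0.0299
t: 25.45
eef_pos: [0.4224, 0.0212, 0.1223]
ee_rot: [0.677, 0.736, -0.0, -0.0]
ft_force: [-0.4, 1.0, 0.8]
width: 0.0299
t25.45 stand xyz mm [-59.  171.2 122.3] yawerr 0.03 tilt 0.02 F [-0.4  1.   0.8] w 29.9
t: 26.25
eef_pos: [0.428, -0.0444, 0.1224]
ee_rot: [0.678, 0.735, -0.0, 0.0]
ft_force: [0.2, 0.3, 1.2]
width: 0.03
t26.25 stand xyz mm [-58.8 105.3 122.4] yawerr -0.03 tilt 0.01 F [0.2 0.3 1.2] w 30.0
t: 27.25
eef_pos: [0.4278, -0.0431, 0.3141]
ee_rot: [0.677, 0.736, 0.0, 0.0]
ft_force: [0.4, 0.6, -0.4]
width: 0.0297
```

View pics/s10.png

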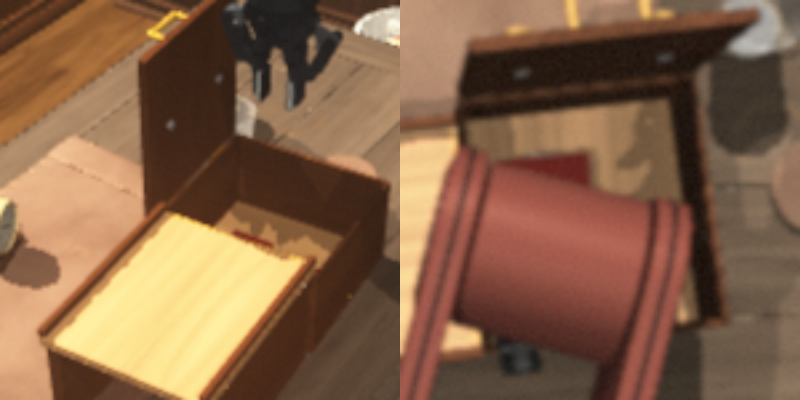

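The ledge is empty, with no red left on it, and the tins lie low in the box (top crop (545,170)). The lid is still upright. Now regrip the bar from the pose where I released it.

```bash

python3 -m handwheel '[[0,0,-1,0,0,0,0.2],[0,0,-1,0,0,0,0.2],[0,0,-0.9,0,0,0,0.2],[-0.5,1,0,0,0,0,0.2],[-0.5,1,0,0,0,0,0.2],[-0.5,1,0,0,0,0,0.2],[-0.5,1,0,0,0,0,0.2],[-0.5,1,0,0,0,0,0.2],[-0.5,1,0,0,0,0,0.2],[-0.5,1,0,0,0,0,0.2]]'
python3 -m handwheel '[[-0.5,1,0,0,0,0,0.2],[-0.5,1,0,0,0,0,0.2],[-0.5,1,0,0,0,0,0.2],[-0.2,0.7,0,0,0,0,0.2],[0,0,0,0,0,0,0.2],[0,0,0,0,0,0,0.2]]'
./w "[.1552,.0012,.288]"
```

```text
t: 28.4
eef_pos: [0.5736, -0.1017, 0.3687]
ee_rot: [0.677, 0.736, -0.0, -0.001]
ft_force: [0.3, 0.1, 0.5]
width: 0.0173
t: 29.0
eef_pos: [0.6493, -0.1292, 0.3688]
ee_rot: [0.677, 0.736, -0.001, -0.001]
ft_force: [0.0, -0.5, -0.4]
width: 0.017
t29.00 stand xyz mm [154.7   2.8 368.8] yawerr 0.06 tilt 0.16 F [ 0.  -0.5 -0.4] w 17.0
tool units [-0.08  0.04  4.04]
```

```bash

python3 -m handwheel '[[-0.08,0.03,0.4,0,0,0,0.24],[0,0,0.6,0,0,0,0.24],[0,0,0.6,0,0,0,0.24],[0,0,0.6,0,0,0,0.24],[0,0,0.6,0,0,0,0.24],[0,0,0.6,0,0,0,0.24],[0,0,0.6,0,0,0,0.24],[0,0,0,0,0,0,0.24]]'
./w
python3 -m handwheel '[[0,0,0,0,0,0,0],[0,0,0,0,0,0,0],[0,0,0,0,0,0,0],[0,0,0,0,0,0,0]]' 30
./w
```

```text
t: 29.8
eef_pos: [0.6495, -0.1308, 0.2874]
ee_rot: [0.677, 0.736, -0.001, -0.002]
ft_force: [-0.3, 0.8, 0.4]
width: 0.0203
t29.80 stand xyz mm [154.8   1.1 287.4] yawerr 0.03 tilt 0.24 F [-0.3  0.8  0.4] w 20.3
t: 30.2
eef_pos: [0.6503, -0.1311, 0.2899]
ee_rot: [0.677, 0.736, -0.0, -0.001]
ft_force: [-1.0, -0.8, -7.2]
width: 0.0089
t30.20 stand xyz mm [155.5   0.8 289.9] yawerr 0.04 tilt 0.07 F [-1.  -0.8 -7.2] w 8.9
```

```bash
python3 - <<'E'
import numpy as np
t=np.r_[np.linspace(1.55,.35,18),np.linspace(.35,-.02,9)[1:]];x=-212*np.cos(t)+44*np.sin(t);z=212*np.sin(t)+44*np.cos(t)
print(np.round(np.c_[np.diff(x),-np.diff(z)]/20,2).tolist())
i=[5,10,14,17,25];print("expect TCP x,z",[(t[k].round(2),round(155.2+x[k]-x[0]),round(288+z[k]-z[0])) for k in i])
E
```

```text
[[-0.76, -0.11], [-0.76, -0.06], [-0.76, -0.01], [-0.76, 0.05], [-0.76, 0.1], [-0.75, 0.16], [-0.74, 0.21], [-0.72, 0.26], [-0.7, 0.31], [-0.68, 0.36], [-0.65, 0.4], [-0.62, 0.45], [-0.59, 0.49], [-0.55, 0.53], [-0.51, 0.57], [-0.47, 0.6], [-0.43, 0.63], [-0.25, 0.43], [-0.23, 0.44], [-0.21, 0.45], [-0.19, 0.46], [-0.17, 0.47], [-0.15, 0.48], [-0.13, 0.48], [-0.1, 0.49]]
expect TCP x,z [(np.float64(1.2), 79, 289), (np.float64(0.84), 8, 263), (np.float64(0.56), -40, 225), (np.float64(0.35), -68, 189), (np.float64(-0.02), -97, 115)]
```

```bash

python3 -m handwheel '[[0,-0.76,-0.11,0,0,0,0],[0,-0.76,-0.06,0,0,0,0],[0,-0.76,-0.01,0,0,0,0],[0,-0.76,0.05,0,0,0,0],[0,-0.76,0.1,0,0,0,0],[0,-0.75,0.16,0,0,0,0],[0,-0.74,0.21,0,0,0,0],[0,-0.72,0.26,0,0,0,0],[0,-0.7,0.31,0,0,0,0],[0,-0.68,0.36,0,0,0,0]]' 30
./w
python3 -m handwheel '[[0,-0.65,0.4,0,0,0,0],[0,-0.62,0.45,0,0,0,0],[0,-0.59,0.49,0,0,0,0],[0,-0.55,0.53,0,0,0,0],[0,-0.51,0.57,0,0,0,0],[0,-0.47,0.6,0,0,0,0],[0,-0.43,0.63,0,0,0,0],[0,0,0,0,0,0,0]]' 30
./w
```

```text
t: 31.2
eef_pos: [0.5047, -0.1437, 0.2681]
ee_rot: [0.677, 0.736, 0.002, 0.003]
ft_force: [3.0, 1.4, -0.2]
width: 0.0087
t31.20 stand xyz mm [9.500e+00 1.000e-01 2.681e+02] yawerr 0.05 tilt 0.41 F [ 3.   1.4 -0.2] w 8.7
t: 32.0
eef_pos: [0.4258, -0.1504, 0.1918]
ee_rot: [0.677, 0.736, -0.001, 0.0]
ft_force: [-5.8, -1.9, -1.5]
width: 0.0087
t32.00 stand xyz mm [-6.970e+01 -1.000e-01  1.918e+02] yawerr 0.01 tilt 0.12 F [-5.8 -1.9 -1.5] w 8.7
```

```bash

python3 -m handwheel '[[0,-0.22,0.43,0,0,0,0],[0,-0.2,0.44,0,0,0,0],[0,-0.2,0.45,0,0,0,0],[0,-0.19,0.46,0,0,0,0],[0,-0.17,0.47,0,0,0,0],[0,-0.15,0.48,0,0,0,0]]' 30
./w
python3 -m handwheel '[[0,-0.12,0.3,0,0,0,0],[0,-0.08,0.3,0,0,0,0],[0,-0.05,0.3,0,0,0,0],[0,0,0,0,0,0,0]]' 30
./w
```

```text
t: 32.6
eef_pos: [0.4014, -0.1525, 0.1377]
ee_rot: [0.677, 0.736, -0.003, -0.002]
ft_force: [-15.7, -1.4, 5.9]
width: 0.0083
t32.60 stand xyz mm [-94.2  -0.2 137.7] yawerr 0.04 tilt 0.38 F [-15.7  -1.4   5.9] w 8.3
t: 33.0
eef_pos: [0.3966, -0.1528, 0.1186]
ee_rot: [0.677, 0.736, -0.003, -0.002]
ft_force: [-13.1, -4.5, -1.9]
width: 0.0087
t33.00 stand xyz mm [-9.910e+01 -1.000e-01  1.186e+02] yawerr 0.04 tilt 0.37 F [-13.1  -4.5  -1.9] w 8.7
```

```bash

python3 -m handwheel '[[0,-0.1,0.15,0,0,0,0],[0,-0.1,0.1,0,0,0,0],[0,0,0,0,0,0,0]]' 30;./w
python3 -m handwheel '[[0,-0.1,0.15,0,0,0,0],[0,-0.1,0.1,0,0,0,0],[0,0,0,0,0,0,0]]' 30
./w
```

```text
t: 33.3
eef_pos: [0.3967, -0.153, 0.1175]
ee_rot: [0.677, 0.736, 0.0, 0.002]
ft_force: [-8.8, 3.8, 14.6]
width: 0.0085
t33.30 stand xyz mm [-98.9  -0.3 117.5] yawerr 0.04 tilt 0.18 F [-8.8  3.8 14.6] w 8.5
t: 33.6
eef_pos: [0.3972, -0.1532, 0.1172]
ee_rot: [0.677, 0.736, 0.003, 0.005]
ft_force: [-6.8, 15.4, 37.8]
width: 0.0086
t33.60 stand xyz mm [-98.5  -0.5 117.2] yawerr 0.05 tilt 0.69 F [-6.8 15.4 37.8] w 8.6
```

```bash

python3 -m handwheel '[[0,0,-0.15,0,0,0,0.3],[0,0,0,0,0,0,0.3],[0,0,0,0,0,0,0.3],[0,0,-0.5,0,0,0,0.3],[0,0,-1,0,0,0,0.3],[0,0,-1,0,0,0,0.3],[0,0,-1,0,0,0,0.3],[0,0,-1,0,0,0,0.3],[0,0,-1,0,0,0,0.3],[0,0,-1,0,0,0,0.3]]';
python3 -m handwheel '[[1,0,-1,0,0,0,0.6],[1,0,-1,0,0,0,0.6],[1,0,0,0,0,0,0.6],[1,0,0,0,0,0,1],[1,0,0,0,0,0,1],[1,0,0,0,0,0,1],[1,0,0,0,0,0,1],[1,0,0,0,0,0,1],[1,0,0,0,0,0,1],[1,0,0,0,0,0,1]]';
python3 -m handwheel '[[1,0,0,0,0,0,1],[1,0,0,0,0,0,1],[1,0,0,0,0,0,1],[1,0,0,0,0,0,1],[0,0,0,0,0,0,1]]';./w
cat >br.py <<'E'
from h import *
def brass(n,box):
    x0,y0,x1,y1=box;h=cv2.cvtColor(arm.get_image(n),cv2.COLOR_RGB2HSV)
    m=((h[...,0]>17)&(h[...,0]<34)&(h[...,1]>120)&(h[...,2]>120)).astype(np.uint8);k=np.zeros_like(m);k[y0:y1,x0:x1]=1
    return [(b[0],b[1],b[2].tolist()) for b in blobs(m*k,8)[0]]
E
python3 - <<'E'
from br import *
print("scene",brass("scene",(295,140,350,200)));print("top",brass("top",(305,195,385,270)))
for nm,p in(("pl",(0,.06,.157)),("pr",(0,-.06,.157)),("bar",(-.097,0,.169))):
    w=np.r_[O+p[0]*EX+p[1]*EY,p[2]];print(nm,proj("scene",w),proj("top",w))
look("top","x.png",(130,220,110,100),5)
E
```

```text
t: 34.6
eef_pos: [0.3914, -0.1526, 0.2431]
ee_rot: [0.677, 0.736, -0.0, -0.0]
ft_force: [0.2, 0.1, 0.4]
width: 0.0258
t: 35.6
eef_pos: [0.3748, 0.0474, 0.2823]
ee_rot: [0.677, 0.736, -0.0, -0.0]
ft_force: [0.0, -0.2, -0.4]
width: 0.0856
t: 36.1
eef_pos: [0.3681, 0.1279, 0.2822]
ee_rot: [0.676, 0.737, 0.0, -0.0]
ft_force: [-0.1, -0.4, -0.0]
width: 0.0853
t36.10 stand xyz mm [-104.5  282.   282.2] yawerr 0.18 tilt 0.04 F [-0.1 -0.4 -0. ] w 85.3
scene [(array([338.9, 184.1]), 53, [334, 177, 10, 16]), (array([303.3, 188.5]), 51, [300, 184, 8, 11]), (array([334. , 195.1]), 10, [332, 194, 5, 3])]
top [(array([358.3, 219.9]), 73, [354, 215, 10, 10]), (array([318., 225.]), 57, [314, 221, 9, 9]), (array([342.8, 255.2]), 81, [331, 253, 24, 6])]
pl [303.3 187.1] [318.5 224.2]
pr [320.  168.3] [359.2 219.8]
bar [338.2 183.3] [343.6 255.1]
```

The lid is shut: the bar is at scene (338.9,184.1) against a predicted (338.2,183.3) for a shut lid. Re-measure the mallet.

```bash
python3 - <<'E'
from h import *
for n,(x0,y0,x1,y1) in(("scene",(215,270,265,335)),("top",(130,225,205,285))):
    im=arm.get_image(n);h=cv2.cvtColor(im,cv2.COLOR_RGB2HSV)[y0:y1,x0:x1].astype(int)
    m=(h[...,0]>9)&(h[...,0]<24)&(h[...,1]>105)&(h[...,2]>120)
    for b in blobs(m,8)[0]:print(n,"wood",b[0]+[x0,y0],b[1],b[2]+np.array([x0,y0,0,0]))
    g=(h[...,1]<45)&(h[...,2]>110)
    for b in blobs(g,15)[0]:print(n,"grey",b[0]+[x0,y0],b[1],b[2]+np.array([x0,y0,0,0]))
for u,v in((318,224.8),(358.5,220)):print("pin",onz("top",u,v,.157)[:2],st(onz("top",u,v,.157)))
E
```

```text
scene wood [229.3 286.6] 940 [215 270  38  43]
scene wood [247.5 281.1] 12 [244 280   8   4]
scene wood [247.  286.6] 10 [245 285   5   5]
scene wood [256.6 296.2] 13 [253 294   7   5]
scene grey [238.3 316.3] 343 [228 302  21  27]
top wood [166.3 254.7] 44 [162 251   9   8]
top grey [176.6 255. ] 191 [167 246  18  19]
pin [ 0.48866807 -0.08317658] [-0.00157669  0.06176028]
pin [ 0.49958679 -0.20239786] [-0.00046349 -0.05795476]
```

View pics/x.png

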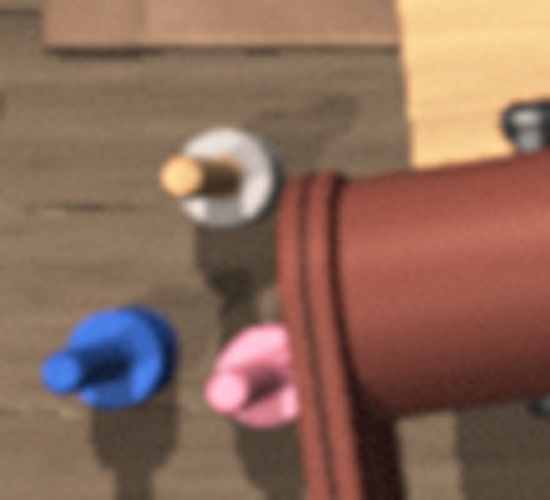

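The mallet has not moved: handle top at top px (166.4,255.4), still upright, with blue and pink clear of it. Approach.

```bash
python3 - <<'E'
from h import *
a=onz("top",166.2,255.3,.15);b=onz("top",175.2,255.3,.05);print(a,b,st(a),st(b))
t=st((a+b)/2);where([t[0],t[1],.15])
E
```

```text
[0.41229035 0.36005717 0.15      ] [0.4124472  0.35786597 0.05      ] [-0.04137967  0.5097619 ] [-0.04140288  0.5075652 ]
t36.35 stand xyz mm [-104.1  279.8  282. ] yawerr -0.02 tilt 0.02 F [-0.8  0.2  0.1] w 85.2
tool units [11.45  3.13  6.6 ]
```

```bash

python3 -m handwheel '[[0.95,0.3,0,0,0,0,0.8],[0.95,0.3,0,0,0,0,0.8],[0.95,0.3,0,0,0,0,0.8],[0.95,0.3,0,0,0,0,0.8],[0.95,0.3,0,0,0,0,0.8],[0.95,0.3,0,0,0,0,0.8],[0.95,0.3,0,0,0,0,0.8],[0.95,0.3,0,0,0,0,0.8],[0.95,0.3,0,0,0,0,0.8],[0.95,0.3,0,0,0,0,0.8]]'
python3 -m handwheel '[[0.95,0.13,0,0,0,0,0.8],[0.95,0,0,0,0,0,0.8],[0.05,0,0,0,0,0,0.8],[0,0,0.8,0,0,0,0.8],[0,0,0.8,0,0,0,0.8],[0,0,0.8,0,0,0,0.8],[0,0,0.8,0,0,0,0.8],[0,0,0.8,0,0,0,0.8],[0,0,0,0,0,0,0.8]]'
./w "[-.0414,.5087,.062]"; python3 -c "
from h import *
look('scene','s11.png',(190,230,90,110),6)"
```

```text
t: 37.35
eef_pos: [0.4133, 0.3207, 0.2819]
ee_rot: [0.678, 0.735, -0.0, 0.0]
ft_force: [0.3, -0.1, -0.7]
width: 0.0682
t: 38.25
eef_pos: [0.4103, 0.3585, 0.1983]
ee_rot: [0.677, 0.736, -0.003, -0.001]
ft_force: [0.3, -0.2, -0.8]
width: 0.0683
t38.25 stand xyz mm [-43.5 508.4 198.3] yawerr 0.02 tilt 0.32 F [ 0.3 -0.2 -0.8] w 68.3
tool units [0.03 0.14 6.82]
```

```bash

python3 -m handwheel '[[0,0.1,0.8,0,0,0,0.8],[0,0,0.8,0,0,0,0.8],[0,0,0.8,0,0,0,0.8],[0,0,0.8,0,0,0,0.8],[0,0,0.8,0,0,0,0.8],[0,0,0.8,0,0,0,0.8]]'
python3 -m handwheel '[[0,0,0.8,0,0,0,0.8],[0,0,0.8,0,0,0,0.8],[0,0,0.4,0,0,0,0.8],[0,0,0,0,0,0,0.6],[0,0,0,0,0,0,0.5]]';./w
python3 -m handwheel '[[0,0,0,0,0,0,0.2],[0,0,0,0,0,0,0],[0,0,0,0,0,0,0],[0,0,0,0,0,0,0],[0,0,0,0,0,0,0]]' 60;./w
```

```text
t: 38.9
eef_pos: [0.4145, 0.3603, 0.1054]
ee_rot: [0.677, 0.736, 0.001, 0.0]
ft_force: [-0.6, 0.2, -0.1]
width: 0.0681
t: 39.4
eef_pos: [0.4144, 0.3603, 0.0665]
ee_rot: [0.677, 0.736, 0.0, 0.0]
ft_force: [-0.3, 0.7, 0.5]
width: 0.0431
t39.40 stand xyz mm [-39.2 509.8  66.5] yawerr 0.04 tilt 0.05 F [-0.3  0.7  0.5] w 43.1
t: 39.9
eef_pos: [0.4139, 0.3605, 0.0671]
ee_rot: [0.677, 0.736, 0.0, -0.0]
ft_force: [-4.7, -0.2, 6.6]
width: 0.0258
t39.90 stand xyz mm [-39.7 510.   67.1] yawerr 0.04 tilt 0.05 F [-4.7 -0.2  6.6] w 25.8
```

```bash

python3 -m handwheel '[[0,0,-0.3,0,0,0,0],[0,0,-0.6,0,0,0,0],[0,0,-1,0,0,0,0],[0,0,-1,0,0,0,0],[0,0,-1,0,0,0,0],[0,0,-1,0,0,0,0],[0,0,-1,0,0,0,0],[0,0,-1,0,0,0,0],[0,0,-1,0,0,0,0],[0,0,-1,0,0,0,0]]' 80
python3 -m handwheel '[[0,0,-1,0,0,0,0],[0,0,-1,0,0,0,0],[0,0,-0.8,0,0,0,0],[0,0,-0.5,0,0,0,0],[0,0,0,0,0,0,0]]';./w "[.0,.062,.30]"
```

```text
t: 40.9
eef_pos: [0.4139, 0.3597, 0.2452]
ee_rot: [0.677, 0.736, 0.0, 0.0]
ft_force: [0.6, 0.2, -4.5]
width: 0.0252
t: 41.4
eef_pos: [0.4146, 0.3604, 0.3118]
ee_rot: [0.677, 0.736, 0.001, 0.0]
ft_force: [0.6, 0.4, -4.7]
width: 0.025
t41.40 stand xyz mm [-39.  509.9 311.8] yawerr 0.03 tilt 0.17 F [ 0.6  0.4 -4.7] w 25.0
tool units [-22.4    1.94   0.57]
```

```bash

python3 -m handwheel '[[-0.4,0,0,0,0,0,0],[-0.8,0.1,0,0,0,0,0],[-0.9,0.1,0,0,0,0,0],[-0.9,0.1,0,0,0,0,0],[-0.9,0.1,0,0,0,0,0],[-0.9,0.1,0,0,0,0,0],[-0.9,0.1,0,0,0,0,0],[-0.9,0.1,0,0,0,0,0],[-0.9,0.1,0,0,0,0,0],[-0.9,0.1,0,0,0,0,0]]'
python3 -m handwheel '[[-0.9,0.1,0,0,0,0,0],[-0.9,0.1,0,0,0,0,0],[-0.9,0.1,0,0,0,0,0],[-0.9,0.1,0,0,0,0,0],[-0.9,0.1,0,0,0,0,0],[-0.9,0.1,0,0,0,0,0],[-0.9,0.1,0,0,0,0,0],[-0.9,0.1,0,0,0,0,0],[-0.9,0.1,0,0,0,0,0],[-0.9,0.04,0,0,0,0,0]]'
python3 -m handwheel '[[-0.9,0,0,0,0,0,0],[-0.9,0,0,0,0,0,0],[-0.9,0,0,0,0,0,0],[-0.9,0,0,0,0,0,0],[-0.8,0,0,0,0,0,0],[-0.6,0,0,0,0,0,0],[0,0,0,0,0,0,0],[0,0,0,0,0,0,0]]'
./w "[.0,.062,.25]"; python3 - <<'E'
from br import *
print("scene",brass("scene",(285,140,350,205)))
look('scene','s12.png',(240,90,120,130),5)
E
```

```text
t: 42.4
eef_pos: [0.4453, 0.1919, 0.3088]
ee_rot: [0.678, 0.735, -0.001, -0.0]
ft_force: [1.0, 0.5, -5.3]
width: 0.0251
t: 43.4
eef_pos: [0.4785, 0.0144, 0.3088]
ee_rot: [0.678, 0.735, -0.001, -0.001]
ft_force: [0.1, 0.3, -4.5]
width: 0.0252
t: 44.2
eef_pos: [0.4872, -0.0835, 0.3096]
ee_rot: [0.678, 0.735, -0.0, -0.001]
ft_force: [-0.5, -0.1, -4.8]
width: 0.0253
t44.20 stand xyz mm [ -3.1  61.6 309.6] yawerr -0.02 tilt 0.07 F [-0.5 -0.1 -4.8] w 25.3
tool units [0.02 0.16 2.98]
scene [(array([320. , 170.3]), 49, [316, 166, 9, 10]), (array([338.3, 185.8]), 70, [332, 177, 12, 20]), (array([303.3, 188.9]), 63, [299, 184, 9, 11]), (array([300.3, 199.5]), 51, [285, 194, 31, 11])]
```

View pics/s12.png

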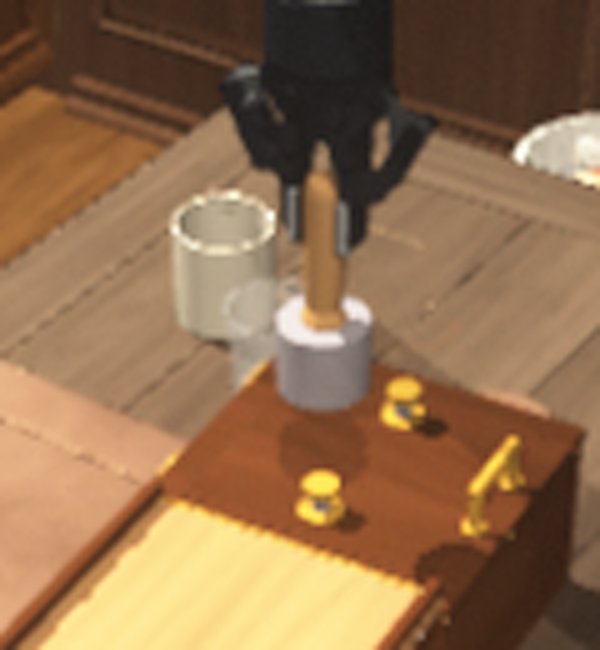

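The lid is shut, both pins are up at crop px (321,497) and (404,403), and the mallet hangs upright over the left pin. That was view 16; from here I'll rely on numbers.

```bash

python3 -m handwheel '[[0,0.1,0.6,0,0,0,0],[0,0,0.6,0,0,0,0],[0,0,0.6,0,0,0,0],[0,0,0.6,0,0,0,0],[0,0,0.6,0,0,0,0],[0,0,0.6,0,0,0,0],[0,0,0,0,0,0,0]]' 100;./w
python3 -m handwheel '[[0,0,0.2,0,0,0,0],[0,0,0.2,0,0,0,0],[0,0,0,0,0,0,0]]';./w
python3 -m handwheel '[[0,0,0.2,0,0,0,0],[0,0,0.2,0,0,0,0],[0,0,0,0,0,0,0]]';./w
```

```text
t: 45.0
eef_pos: [0.4883, -0.0828, 0.2354]
ee_rot: [0.677, 0.736, -0.001, -0.002]
ft_force: [-1.2, 0.0, -5.1]
width: 0.0247
t45.00 stand xyz mm [ -1.9  62.1 235.4] yawerr 0.03 tilt 0.24 F [-1.2  0.  -5.1] w 24.7
t: 45.3
eef_pos: [0.4896, -0.0833, 0.2298]
ee_rot: [0.677, 0.736, -0.0, -0.0]
ft_force: [1.2, 0.7, -5.6]
width: 0.0246
t45.30 stand xyz mm [ -0.7  61.6 229.8] yawerr 0.03 tilt 0.01 F [ 1.2  0.7 -5.6] w 24.6
t: 45.6
eef_pos: [0.4901, -0.0834, 0.2223]
ee_rot: [0.677, 0.736, 0.0, 0.001]
ft_force: [1.2, -0.4, -2.3]
width: 0.0247
t45.60 stand xyz mm [-2.000e-01  6.140e+01  2.223e+02] yawerr 0.03 tilt 0.08 F [ 1.2 -0.4 -2.3] w 24.7
```

```bash

python3 -m handwheel '[[0,0,0.15,0,0,0,0],[0,0,0.15,0,0,0,0],[0,0,0,0,0,0,0]]';./w
python3 -m handwheel '[[0,0,0.15,0,0,0,0],[0,0,0.15,0,0,0,0],[0,0,0,0,0,0,0]]';./w
```

```text
t: 45.9
eef_pos: [0.49, -0.0833, 0.2159]
ee_rot: [0.677, 0.736, 0.0, 0.0]
ft_force: [1.9, -1.4, -1.3]
width: 0.025
t45.90 stand xyz mm [-2.000e-01  6.150e+01  2.159e+02] yawerr 0.03 tilt 0.06 F [ 1.9 -1.4 -1.3] w 25.0
t: 46.2
eef_pos: [0.4908, -0.0837, 0.2137]
ee_rot: [0.677, 0.736, 0.001, 0.002]
ft_force: [-5.0, 1.8, 17.6]
width: 0.0247
t46.20 stand xyz mm [  0.5  61.  213.7] yawerr 0.04 tilt 0.22 F [-5.   1.8 17.6] w 24.7
```

```bash

python3 -m handwheel '[[0,0,0.15,0,0,0,0],[0,0,0,0,0,0,0]]';./w
python3 -m handwheel '[[0,0,-0.5,0,0,0,0],[0,0,-0.8,0,0,0,0],[0,0,-0.8,0,0,0,0],[-0.5,0,0,0,0,0,0],[-0.8,0,0,0,0,0,0],[-0.9,0,0,0,0,0,0],[-0.9,0,0,0,0,0,0],[-0.9,0,0,0,0,0,0],[-0.9,0,0,0,0,0,0],[-0.8,0,0,0,0,0,0]]'
python3 -m handwheel '[[-0.3,0,0,0,0,0,0],[0,0,0.3,0,0,0,0],[0,0,0,0,0,0,0]]';./w "[0,-.058,.229]"
```

```text
t: 46.4
eef_pos: [0.4913, -0.0841, 0.2135]
ee_rot: [0.677, 0.736, 0.001, 0.003]
ft_force: [-9.5, 3.0, 31.5]
width: 0.025
t46.40 stand xyz mm [  1.   60.7 213.5] yawerr 0.05 tilt 0.35 F [-9.5  3.  31.5] w 25.0
t: 47.4
eef_pos: [0.4983, -0.1987, 0.2474]
ee_rot: [0.678, 0.735, -0.0, -0.001]
ft_force: [-0.2, -0.0, -4.6]
width: 0.0246
t: 47.7
eef_pos: [0.4989, -0.2022, 0.2416]
ee_rot: [0.677, 0.736, -0.0, -0.001]
ft_force: [0.1, 0.4, -5.2]
width: 0.0247
t47.70 stand xyz mm [ -1.1 -57.7 241.6] yawerr 0.03 tilt 0.15 F [ 0.1  0.4 -5.2] w 24.7
tool units [-0.02  0.06  0.63]
```

```bash

python3 -m handwheel '[[0,0,0.3,0,0,0,0],[0,0,0.3,0,0,0,0],[0,0,0.2,0,0,0,0],[0,0,0.2,0,0,0,0],[0,0,0,0,0,0,0]]';./w
python3 -m handwheel '[[0,0,0.15,0,0,0,0],[0,0,0.15,0,0,0,0],[0,0,0,0,0,0,0]]';./w
python3 -m handwheel '[[0,0,0.15,0,0,0,0],[0,0,0.05,0,0,0,0],[0,0,0,0,0,0,0]]';./w
```

```text
t: 48.2
eef_pos: [0.4995, -0.2025, 0.2228]
ee_rot: [0.677, 0.736, 0.0, -0.0]
ft_force: [-0.2, -0.3, -5.7]
width: 0.0247
t48.20 stand xyz mm [ -0.5 -58.  222.8] yawerr 0.06 tilt 0.01 F [-0.2 -0.3 -5.7] w 24.7
t: 48.5
eef_pos: [0.4996, -0.2028, 0.2169]
ee_rot: [0.677, 0.736, 0.0, 0.0]
ft_force: [-1.3, 0.7, -1.9]
width: 0.025
t48.50 stand xyz mm [ -0.5 -58.4 216.9] yawerr 0.03 tilt 0.02 F [-1.3  0.7 -1.9] w 25.0
t: 48.8
eef_pos: [0.4998, -0.2031, 0.2139]
ee_rot: [0.677, 0.736, 0.0, 0.001]
ft_force: [-2.6, 1.0, 4.7]
width: 0.0251
t48.80 stand xyz mm [ -0.3 -58.6 213.9] yawerr 0.03 tilt 0.06 F [-2.6  1.   4.7] w 25.1
```

```bash

python3 -m handwheel '[[0,0,0.15,0,0,0,0],[0,0,0,0,0,0,0]]';./w
python3 -m handwheel '[[0,0,0.15,0,0,0,0],[0,0,0,0,0,0,0]]';./w
python3 - <<'E'
from br import *
print(brass("scene",(285,140,350,205)))
E
```

```text
t: 49.0
eef_pos: [0.5003, -0.2035, 0.2137]
ee_rot: [0.677, 0.736, 0.0, 0.002]
ft_force: [-6.1, 4.0, 18.0]
width: 0.025
t49.00 stand xyz mm [ 1.000e-01 -5.910e+01  2.137e+02] yawerr 0.03 tilt 0.19 F [-6.1  4.  18. ] w 25.0
t: 49.2
eef_pos: [0.5008, -0.204, 0.2136]
ee_rot: [0.677, 0.736, 0.0, 0.003]
ft_force: [-9.8, 4.4, 29.7]
width: 0.0249
t49.20 stand xyz mm [  0.6 -59.7 213.6] yawerr 0.04 tilt 0.34 F [-9.8  4.4 29.7] w 24.9
[(array([339.2, 183.5]), 65, [334, 177, 11, 16]), (array([303.3, 190.7]), 47, [299, 188, 9, 7]), (array([300.1, 199.4]), 53, [285, 194, 31, 11]), (array([334., 195.]), 11, [332, 194, 5, 3])]
```

Both pins stop hard at the same height (0.2136), and in the scene view the left pin head is 4 px lower. Now to the coaster.

```bash

python3 -m handwheel '[[0,0,-0.5,0,0,0,0],[0,0,-0.8,0,0,0,0],[0,0,-0.8,0,0,0,0],[0,0,-0.8,0,0,0,0],[0,0,-0.5,0,0,0,0],[0,0,0,0,0,0,0]]'
python3 -c "
from h import *
print(onz('top',405.8,216.3,.006)[:2],onz('top',388.5,163,.045));c=st([.5195,-.388]);where([*c,.2]);where([*c,.076])"
```

```text
t: 49.85
eef_pos: [0.5006, -0.2035, 0.2773]
ee_rot: [0.677, 0.736, 0.0, 0.002]
ft_force: [0.8, 0.1, -4.9]
width: 0.0246
[ 0.51966761 -0.38789659] [ 0.69111962 -0.32983144  0.045     ]
t49.85 stand xyz mm [  0.5 -59.1 277.3] yawerr 0.04 tilt 0.21 F [ 0.8  0.1 -4.9] w 24.6
tool units [-9.27  0.17  3.88]
t49.85 stand xyz mm [  0.5 -59.1 277.3] yawerr 0.04 tilt 0.21 F [ 0.8  0.1 -4.9] w 24.6
tool units [-9.25  0.15 10.08]
```

```bash

python3 -m handwheel '[[-0.5,0,0,0,0,0,0],[-0.9,0,0,0,0,0,0],[-0.9,0,0,0,0,0,0],[-0.9,0,0,0,0,0,0],[-0.9,0,0,0,0,0,0],[-0.9,0,0,0,0,0,0],[-0.9,0,0,0,0,0,0],[-0.9,0,0,0,0,0,0],[-0.9,0,0,0,0,0,0],[-0.9,0,0,0,0,0,0]]'
python3 -m handwheel '[[-0.6,0.1,0,0,0,0,0],[0,0,0.6,0,0,0,0],[0,0,0.9,0,0,0,0],[0,0,0.9,0,0,0,0],[0,0,0.9,0,0,0,0],[0,0,0.9,0,0,0,0],[0,0,0.9,0,0,0,0],[0,0,0.9,0,0,0,0],[0,0,0.9,0,0,0,0],[0,0,0.6,0,0,0,0]]'
python3 -m handwheel '[[0,0,0.6,0,0,0,0],[0,0,0.6,0,0,0,0],[0,0,0,0,0,0,0]]'
python3 -c "
from h import *
c=st([.5195,-.388]);where([*c,.073])"
```

```text
t: 50.85
eef_pos: [0.5138, -0.3759, 0.2749]
ee_rot: [0.677, 0.736, 0.0, -0.0]
ft_force: [0.9, 0.6, -4.7]
width: 0.025
t: 51.85
eef_pos: [0.516, -0.3843, 0.1224]
ee_rot: [0.677, 0.736, 0.0, -0.002]
ft_force: [-0.6, 0.2, -4.6]
width: 0.0245
t: 52.15
eef_pos: [0.5157, -0.3849, 0.0987]
ee_rot: [0.677, 0.736, 0.0, -0.002]
ft_force: [-0.8, 0.1, -5.8]
width: 0.0246
t52.15 stand xyz mm [   0.6 -241.2   98.7] yawerr 0.04 tilt 0.21 F [-0.8  0.1 -5.8] w 24.6
tool units [-0.17  0.18  1.28]
```

```bash

python3 -m handwheel '[[-0.17,0.15,0.4,0,0,0,0],[0,0,0.4,0,0,0,0],[0,0,0.2,0,0,0,0],[0,0,0,0,0,0,0]]';./w
python3 -m handwheel '[[0,0,0.1,0,0,0,0],[0,0,0,0,0,0,0]]';./w
python3 -m handwheel '[[0,0,0.1,0,0,0,0],[0,0,0,0,0,0,0]]';./w
```

```text
t: 52.55
eef_pos: [0.5195, -0.3888, 0.08]
ee_rot: [0.677, 0.736, 0.0, -0.001]
ft_force: [0.3, 0.3, -4.5]
width: 0.0246
t52.55 stand xyz mm [   4.1 -245.3   80. ] yawerr 0.03 tilt 0.10 F [ 0.3  0.3 -4.5] w 24.6
t: 52.75
eef_pos: [0.52, -0.3893, 0.0791]
ee_rot: [0.677, 0.736, 0.0, 0.0]
ft_force: [0.4, -0.1, -4.9]
width: 0.0246
t52.75 stand xyz mm [   4.6 -245.9   79.1] yawerr 0.04 tilt 0.01 F [ 0.4 -0.1 -4.9] w 24.6
t: 52.95
eef_pos: [0.5199, -0.3892, 0.077]
ee_rot: [0.677, 0.736, -0.0, -0.0]
ft_force: [0.1, -0.4, -5.2]
width: 0.025
t52.95 stand xyz mm [   4.5 -245.8   77. ] yawerr 0.04 tilt 0.00 F [ 0.1 -0.4 -5.2] w 25.0
```

```bash

python3 -m handwheel '[[0,0,0.1,0,0,0,0],[0,0,0,0,0,0,0]]'
python3 -m handwheel '[[0,0,0.1,0,0,0,0],[0,0,0,0,0,0,0]]';./w
```

```text
t: 53.15
eef_pos: [0.5198, -0.3891, 0.0747]
ee_rot: [0.677, 0.736, -0.0, -0.0]
ft_force: [0.2, 0.2, -5.2]
width: 0.0245
t: 53.35
eef_pos: [0.5202, -0.3894, 0.0733]
ee_rot: [0.677, 0.736, -0.0, 0.0]
ft_force: [-0.5, 0.8, -3.0]
width: 0.0245
t53.35 stand xyz mm [   4.8 -246.1   73.3] yawerr 0.04 tilt 0.04 F [-0.5  0.8 -3. ] w 24.5
```

```bash

python3 -m handwheel '[[0,0,0.06,0,0,0,0],[0,0,0,0,0,0,0],[0,0,0,0,0,0,0.4],[0,0,0,0,0,0,0.6],[0,0,0,0,0,0,0.8],[0,0,0,0,0,0,0.8],[0,0,0,0,0,0,0.8],[0,0,-0.5,0,0,0,0.8],[0,0,-0.8,0,0,0,0.8],[0,0,-1,0,0,0,0.8]]'
python3 -m handwheel '[[0,0,-1,0,0,0,0.8],[0,0,-1,0,0,0,0.8],[0,0,-1,0,0,0,0.8],[0,0,-1,0,0,0,0.8],[-0.7,-0.7,-1,0,0,0,0.8],[-0.8,-0.8,-1,0,0,0,0.8],[-0.8,-0.8,-1,0,0,0,0.8],[-0.8,-0.8,0,0,0,0,0.8],[-0.8,-0.8,0,0,0,0,0.8],[-0.8,-0.8,0,0,0,0,0.8]]'
python3 -m handwheel '[[-0.8,-0.8,0,0,0,0,0.8],[-0.8,-0.8,0,0,0,0,0.8],[-0.8,-0.8,0,0,0,0,0.8],[-0.8,-0.8,0,0,0,0,0.8],[0,0,0,0,0,0,0.8],[0,0,0,0,0,0,0.8]]';./w
python3 - <<'E'
from br import *
print("scene",brass("scene",(285,140,350,205)));print("top",brass("top",(305,195,385,270)))
x0,y0,x1,y1=370,185,445,250
im=arm.get_image("top");h=cv2.cvtColor(im,cv2.COLOR_RGB2HSV)[y0:y1,x0:x1].astype(int)
g=(h[...,1]<45)&(h[...,2]>110);w=(h[...,0]>9)&(h[...,0]<24)&(h[...,1]>105)&(h[...,2]>150)
for n,m in(("grey",g),("wood",w)):
    for b in blobs(m,10)[0]:print(n,b[0]+[x0,y0],b[1],b[2]+np.array([x0,y0,0,0]))
for z in(0.006,.05,.15):print(z,"px of coaster axis",proj("top",[.5195,-.388,z]))
cv2.imwrite("pics/end.png",im[:,:,::-1])
a=cv2.imread("pics/top0.png").astype(int);d=np.abs(a-im[:,:,::-1].astype(int)).sum(2)
for n,(u,v) in dict(clock=(277,127),ink=(185,177),tumbler=(389,163)).items():print(n,"mean diff",d[v-14:v+15,u-14:u+15].mean().round(1))
E
```

```text
t: 54.35
eef_pos: [0.5199, -0.389, 0.1189]
ee_rot: [0.677, 0.736, 0.0, -0.0]
ft_force: [-0.1, 0.4, 0.5]
width: 0.0686
t: 55.35
eef_pos: [0.4337, -0.4916, 0.2603]
ee_rot: [0.677, 0.736, -0.0, 0.001]
ft_force: [-0.4, 0.3, -0.1]
width: 0.0683
t: 55.95
eef_pos: [0.3755, -0.56, 0.2592]
ee_rot: [0.678, 0.735, -0.0, 0.001]
ft_force: [0.3, 0.4, -0.5]
width: 0.068
t55.95 stand xyz mm [-153.4 -404.2  259.2] yawerr -0.02 tilt 0.08 F [ 0.3  0.4 -0.5] w 68.0
scene [(array([319.8, 171.8]), 41, [316, 169, 8, 7]), (array([339.4, 183.6]), 57, [334, 177, 11, 14]), (array([303.3, 190.7]), 47, [299, 188, 9, 7]), (array([300.1, 199.5]), 53, [285, 194, 31, 11]), (array([334. , 195.1]), 10, [332, 194, 5, 3])]
top [(array([357.9, 220. ]), 61, [354, 216, 9, 10]), (array([318. , 224.6]), 64, [314, 220, 9, 10]), (array([342.7, 255. ]), 73, [331, 253, 25, 6])]
grey [408.1 215.1] 175 [400 206  20  19]
wood [420.5 211. ] 41 [416 207   9   9]
0.006 px of coaster axis [405.8 216.3]
0.05 px of coaster axis [409.9 215.1]
0.15 px of coaster axis [420.3 211.8]
clock mean diff 5.7
ink mean diff 6.2
tumbler mean diff 6.2
```

```bash
python3 -c "
from h import *
print(arm.sense()['t']);print(arm.close_job())"
```

```text
56.1
the job is handed in; nothing more can be done
None
```

The whole task was carried out in order and handed in at t ≈ 56 s; the hand-in gives no verdict. I opened the lid by its bar to about 1.55 rad and pushed all four red tins off the ledge, two per row, into the box. I then lowered the lid gently to its stop, pressed both pins home with the wood-handled mallet, stood it on the coaster and moved the arm clear.

**Last checks:**
- **Lid:** The bar is within about 1 px of where it should be with the lid shut, both right after closing and at the end.
- **Pins:** Both stopped hard at the same height, the predicted home position. The heads look about 4 px lower in the scene view than before.
- **Mallet:** The handle top is at px (420.5, 211.0) against (420.3, 211.8) expected for standing upright at the coaster centre. That is within about 3 mm.
- **Tins:** The ledge was empty after the pushes. I did not see every tin clearly inside the box, but the lid closed fully over them.
- **Bystanders:** The image around the clock, tumbler and ink bottle is unchanged apart from noise.

**What disagreed or went wrong:**
- The shut fingertips are about 33 mm higher than the reported TCP height. This made the first two grips on the bar miss, so I re-referenced heights by touching the ledge and the bar.
- My first reading of the lid's starting angle (about 0.07 rad ajar) was rough.
- Pressing the lid shut briefly reached about 38 N vertical (roughly 41 N total) at the wrist, through the fingers. That is well under the 120 N wrist limit. The 40 N limit applies to the arm or gripper body, which did not appear to touch anything.

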